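Set out nested snack dishes and sweet jars on the serving shelf

ROBOT

A 7-joint arm with a two-finger parallel gripper is mounted at the origin on the work surface. World frame = base frame: x ahead of the robot, y to its left, z up, the work surface at z = 0. Lengths are in m, angles in rad, forces in N, time in s.
With the tool pointing down it reaches from about 0.425 to 0.925 m from the base axis. Payload 6.8 kg.
Tool frame: the origin (TCP) lies at the very end of the fingers, on their centre line; the grasp point (between the pads) lies 19 mm behind it; z points along the fingers, x is the direction in which the jaws open and shut, and the axes are right-handed (so a half turn about z gives the same grasp; the last joint's range is limited). The gripper opens to 85 mm and grips with 20 to 120 N. Pads are 22 mm wide; open, the fingers measure 114 mm over their backs; the gripper's body (76 mm by 85 mm) begins 54 mm behind the grasp point. The pads swing forward as they close: fully open they stand 13 mm farther back than shut.
Start: joints at [-1.39, 0.477, 0.022, 1.555, -0.011, 1.109, -0.083], TCP at [0.192, 0.647, 0.231] pointing down, gripper open.
Joint ranges: [-2.96, 2.96], [-0.34, 2.1], [-1.41, 1.46], [0.24, 2.44], [-1.37, 4.51], [0.17, 1.92], [-2.96, 2.96]. Speed limits (rad/s): [2.39, 2.39, 3.14, 3.14, 3.14, 3.14, 3.14].

INTERFACE

Orientations are given as a rotation vector (axis times angle).
In Python, from bench import r, grab_frame gives the robot as it stands. The module is installed in compiled form; this text tells all that it offers.
- The arm moves only by the tool send_rows, never from a script. Its argument "series" is a list of rows, each a list of 2 entries, a list of its own where there are three numbers: the shift along the tool's x, y, z in m, then the turn, a rotation vector about the tool's x, y, z in units of 5 degrees (1.0 is 5 degrees). A call has 1 to 20 rows; each row shifts and turns the commanded pose from where the row before left it, along the tool's axes as they then stand; what a row does not reach is not made up. A row lasts 1/8 s, in which the tool goes at most 62.5 mm and 10.7 degrees, less where a joint would pass 70% of its speed; a pose out of reach is approached as far as the arm can. A call is refused whole if a number of a shift passes 0.0625 or a number of a turn 1, either way. A call with a gripper value outside its range is refused whole. "fingers" is the closure in counts, from 0 (fully open) to 255 (shut), set as the call begins (left out, the last holds). The fingers move at their own pace and stop on an object; "grip_force" is the grip in N (left out, the last holds). Time passes only in rows, so rows that do not move let the fingers close. It gives the time, the measured TCP pose, the force and the opening at its end, in the units of the state.
- r.get_obs(): the state, without advancing time (a new reading comes with each control period).
- grab_frame(name): name is "scene" or "top" or "wrist"; returns a dict with "frame" (384x512x3 uint8, red, green, blue), "fx", "fy", "cx", "cy" (pixels), "origin" and "rotation" of the camera in the world; the wrist camera has in their place "T_tool_cam" (4x4, takes a point from camera to tool coordinates, whose origin is the TCP and whose axes are the tool frame's). Camera axes: x right, y down, z forward; pixel columns grow to the right and rows downward; lengths in m; the calibration is good to about 2 mm. A picture is of the moment at which its call begins: read the wrist's pose just before it. There is no depth.
- r.hand_in(): hands the job in, once; it reports no verdict.
The state is a dict: "clock": time; "joints": joint angles; "qvel": joint speeds; "tau": joint torques, N m; "tcp_pos": TCP position; "orientation": TCP orientation; "contact_force": force on the tool from outside, world axes, zero at the start; "moment": the same for the moment, N m; "grip_width": finger opening in m.
Only numpy, scipy, OpenCV 4.12 (cv2) and the standard library are available. Lean on these libraries where they do the work, as an engineer would, in place of code of your own. Each camera call takes 0.05 s, during which the arm holds its last target.

TASK

Lay out the serving shelf for guests: take the snack dishes off their nested stack on the lazy Susan one at a time, always lifting the top one clear without dragging up the dish below it, and stand them upright side by side in one straight row on the shelf's blue strip, their long sides parallel to the strip, with no gap wider than 25 mm. Stand the glass jars upright in a row down the middle of the dark strip behind them, likewise with no gap wider than 25 mm. Put every dish and jar on its strip, centred across it, and leave the candy dish, green cup and coaster rack where they are.

Things in the scene. Friction and masses are not known exactly. Their poses are not given: they have to be found in the camera images.
- dish_a_mid (a point): bottom dish of the nested stack. White porcelain snack dish, gold line round its rim: upright collar 64 mm (own x) by 80 mm (own y), 22 mm high, 4 mm walls, over a body that tapers to a base 39 x 55 mm; 60 mm high, 160 g. The point is its centre, 30 mm above its underside; z up. The stack stands near the middle of the turntable.
- dish_b_mid (a point): second dish from the bottom, just like dish_a (size, point, axes). Nested dishes have parallel axes; each collar rests on the rim below, so each dish sits 22 mm higher than the next below and shows only its 22 mm collar. The body hangs in the dish below with 1.5 mm to spare: lift straight up, about 40 mm, to free it.
- dish_c_mid (a point): third dish from the bottom of the nested stack, just like dish_a; it is the top one when dish_d is absent.
- dish_d_mid (a point): top dish of the nested stack (fourth from the bottom), just like dish_a; absent in some runs.
- jar_short_mid (a point): closed round glass jar of red and yellow sweets, steel lid of the same diameter fixed on, heavy base; 64 mm diameter, 62 mm high, about 217 g. The point is its centre, half-way up; z is up. Stands on the turntable about 96 mm from its middle. In some runs one of the three jars is absent.
- jar_medium_mid (a point): closed round glass jar of green and white sweets, steel lid of the same diameter fixed on, heavy base; 64 mm diameter, 76 mm high, about 266 g. The point is its centre, half-way up; z is up. Stands on the turntable about 96 mm from its middle. In some runs one of the three jars is absent.
- jar_tall_mid (a point): closed round glass jar of orange and blue sweets, steel lid of the same diameter fixed on, heavy base; 64 mm diameter, 90 mm high, about 315 g. The point is its centre, half-way up; z is up. Stands on the turntable about 96 mm from its middle. In some runs one of the three jars is absent.
- turntable: round wooden lazy Susan, locked so that it does not turn; 340 mm diameter. Origin at its centre on the table; its top is 30 mm above the table.
- blue_strip (a point): the blue strip inlaid in the low wooden serving shelf (a board 230 x 400 mm whose top is 20 mm above the table, fixed to it), for the dishes. Strip 84 mm wide (own x) and 380 mm long (own y). The point is the strip's centre on the shelf's top; x across the shelf, away from the robot and towards the dark strip; y along the strip; z up.
- dark_strip (a point): the dark grey strip on the same shelf, for the jars, parallel to the blue strip with its centre line 110 mm beyond it (on the side away from the robot); 80 mm wide (own x), 380 mm long (own y). The point is the strip's centre on the shelf's top; same axes.
- candy_dish: bystander: round porcelain candy dish with a gold rim, 100 mm diameter, 34 mm high, sweets heaped to 55 mm. Origin at the centre of its underside. Leave it alone.
- green_cup: bystander: green ceramic cup without a handle, 76 mm diameter, 85 mm high. Origin at the centre of its underside. Leave it alone.
- coaster_rack: bystander: wooden rack with four coasters on edge, 90 x 100 mm, 71 mm high. Origin at the centre of its underside. Leave it alone.
There are look-alikes about, which are no part of the job. What is shaped like the part that bears dish_b_mid but pink is not meant. Leave any pink or purple look-alike of the part that bears jar_short_mid alone.

How it is judged:
By the outcome, as a careful person would: the job done as asked, in the order asked, and still so for the second after the job is handed in, with the robot touching nothing.
Of dish_d, jar_short, jar_medium, jar_tall only 3 to 4 are there at a start; the rules pass over those that are not, and their reading is None.
At some moment in a run one of jar_short, jar_medium, jar_tall may be knocked a few centimetres aside while the robot is not near it.
It also fails if it takes over 210 s, if anything falls off the work surface, if the arm or the gripper's body presses on something with over 40 N, if the wrist force passes 120 N, or if a joint passes its speed limit or range.

## Working session

There is one attempt and no reset: what is moved stays moved. The work goes in short steps, Python scripts to look and compute and a tool call to move; the robot and the scene stay as the last step left them, time stands still between calls to the robot, and variables do not carry over. Pictures are saved under pics/ and viewed, and the job is handed in when it is done.

Besides the shell and the picture viewer there is one more tool, called after "Emit:" as name([rows], argument=value, ...), one row to a line, values as JSON. send_rows: Moves the arm, as the interface text tells. Its arguments: {"type":"object","properties":{"series":{"type":"array"},"fingers":{"type":"number"},"grip_force":{"type":"number"}},"required":["series"]}

```bash
mkdir -p pics; ls; python3 - <<'E'
from bench import r, grab_frame
import cv2, numpy as np
print(r.get_obs())
for n in ["scene","top","wrist"]:
    f=grab_frame(n); cv2.imwrite(f"pics/{n}0.png",f["frame"][:,:,::-1])
    print(n,{k:(np.round(v,4).tolist() if not np.isscalar(v) else v) for k,v in f.items() if k!="frame"})
E
```

```text
pics
{'clock': 0.0, 'joints': array([-1.39009711,  0.47780524,  0.02233403,  1.55644588, -0.01146791,
        1.10924734, -0.08309273]), 'qvel': array([ 0.00067262,  0.00021516, -0.00060933,  0.00017635, -0.00147356,
        0.00194956,  0.00075521]), 'tau': array([ 1.29336013e-04, -5.96452439e+01,  1.60799369e+00, -2.81198269e+01,
        1.24275152e-02,  9.17411700e-03, -2.48063679e-05]), 'tcp_pos': array([0.19209623, 0.6464917 , 0.23032449]), 'orientation': array([ 2.51698742e+00,  1.87801162e+00, -2.08005516e-03]), 'contact_force': array([-0.35380683, -0.22111621,  0.27640349]), 'moment': array([-0.03012165, -0.02810465,  0.03496703]), 'grip_width': 0.08534052054440869}
scene {'fx': 411.20542808078915, 'fy': 411.20542808078915, 'cx': 265.39442944882944, 'cy': 197.6737763072324, 'origin': [1.2612, 0.7849, 0.7995], 'rotation': [-1.0885, -2.2566, 1.1738]}
top {'fx': 359.94477929714805, 'fy': 359.94477929714805, 'cx': 253.81116829159177, 'cy': 193.21338970434726, 'origin': [0.4327, 0.1805, 1.1026], 'rotation': [-2.1887, 2.1432, -0.1109]}
wrist {'fx': 307.7676431144651, 'fy': 307.7676431144651, 'cx': 253.660005323998, 'cy': 190.06985012805416, 'T_tool_cam': [[1.0, -0.0003, 0.001, 0.0005], [0.0, 0.9591, 0.283, -0.0723], [-0.001, -0.283, 0.9591, -0.1432], [0.0, 0.0, 0.0, 1.0]]}
```

View pics/scene0.png

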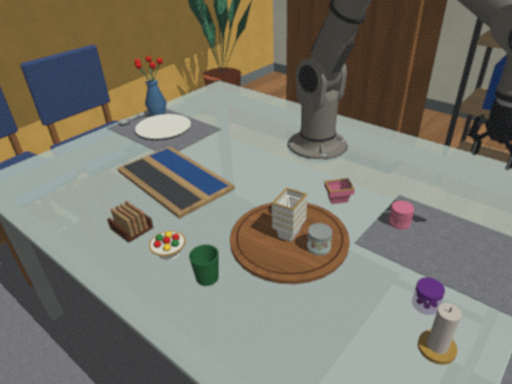

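View pics/top0.png

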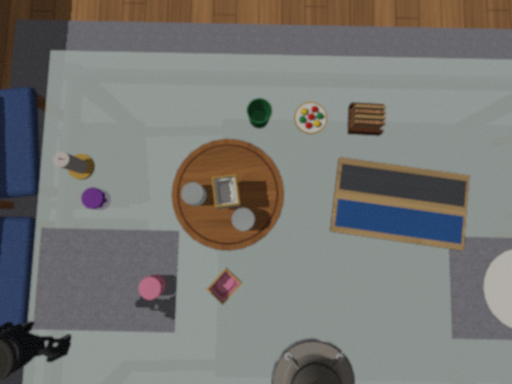

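View pics/wrist0.png

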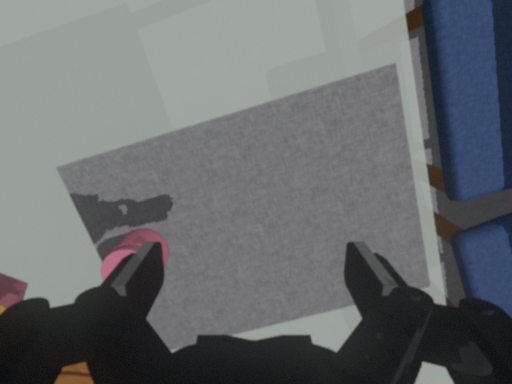

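The top view shows the white stack at (226,191) and two grey-lidded jars at (194,194) and (244,219). The look-alikes are the pink dish at (225,286), the pink jar at (152,288) and the purple jar at (93,198). The shelf is at (400,203). I'll check these in close crops.

```bash
cat > h.py <<'E'
import numpy as np, cv2
from scipy.spatial.transform import Rotation as R
from bench import r, grab_frame
def cam(f,obs=None):
    if "origin" in f: 
        rot=np.array(f["rotation"]); Rm=R.from_rotvec(rot).as_matrix() if rot.ndim==1 else rot
        return Rm,np.array(f["origin"])
    T=np.array(f["T_tool_cam"]); Rt=R.from_rotvec(obs["orientation"]).as_matrix()
    return Rt@T[:3,:3], Rt@T[:3,3]+obs["tcp_pos"]
def proj(f,P,obs=None):
    Rm,o=cam(f,obs); p=(np.atleast_2d(P)-o)@Rm
    return np.c_[f["fx"]*p[:,0]/p[:,2]+f["cx"],f["fy"]*p[:,1]/p[:,2]+f["cy"]]
def ray(f,uv,z,obs=None):
    Rm,o=cam(f,obs); uv=np.atleast_2d(uv).astype(float)
    d=np.c_[(uv[:,0]-f["cx"])/f["fx"],(uv[:,1]-f["cy"])/f["fy"],np.ones(len(uv))]@Rm.T
    return o+d*((z-o[2])/d[:,2])[:,None]
def save(name,im,s=1,box=None):
    im=im[:,:,::-1]
    if box: im=im[box[1]:box[3],box[0]:box[2]]
    cv2.imwrite("pics/"+name+".png",cv2.resize(np.ascontiguousarray(im),None,fx=s,fy=s,interpolation=cv2.INTER_CUBIC))
E
python3 - <<'E'
from h import *
t=grab_frame("top"); s=grab_frame("scene")
save("t1",t["frame"],5,(160,130,300,240)); save("s1",s["frame"],5,(225,170,365,280)); save("t2",t["frame"],5,(325,150,480,255))
for n,uv in dict(a=(194,194),b=(244,219),tt=(228,194),st=(226,191),pinkdish=(225,286),candy=(311,118),cup=(260,112),rack=(367,118)).items(): print(n,ray(t,uv,0.06)[0].round(3))
print(ray(t,[(339,158),(469,176),(462,248),(331,231)],0.02).round(3))
E
```

```text
a [0.537 0.359 0.06 ]
b [0.467 0.211 0.06 ]
tt [0.539 0.26  0.06 ]
st [0.547 0.266 0.06 ]
pinkdish [0.276 0.261 0.06 ]
candy [0.771 0.019 0.06 ]
cup [0.787 0.171 0.06 ]
rack [ 0.775 -0.148  0.06 ]
[[ 0.66  -0.073  0.02 ]
 [ 0.613 -0.467  0.02 ]
 [ 0.396 -0.438  0.02 ]
 [ 0.438 -0.048  0.02 ]]
```

View pics/t1.png

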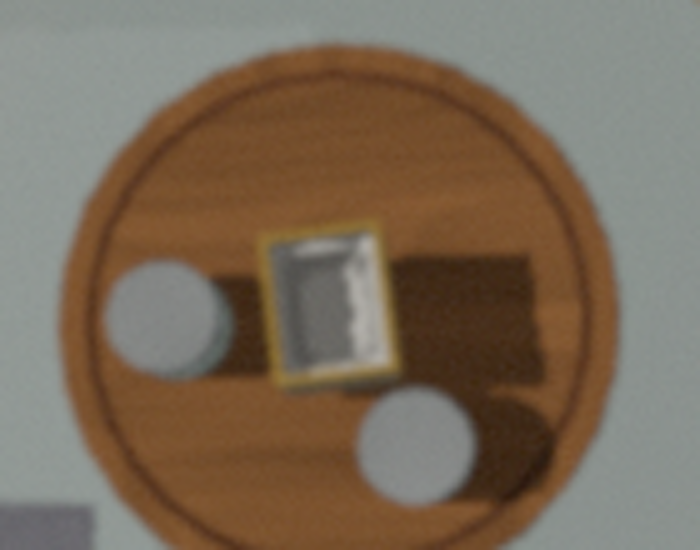

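View pics/s1.png

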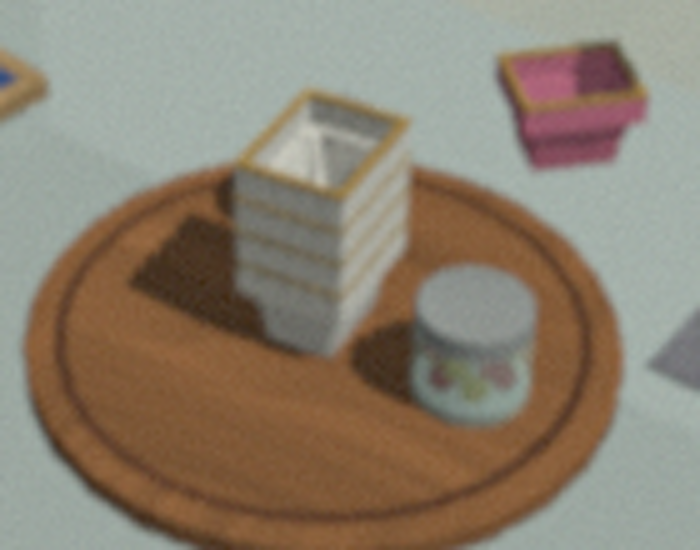

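View pics/t2.png

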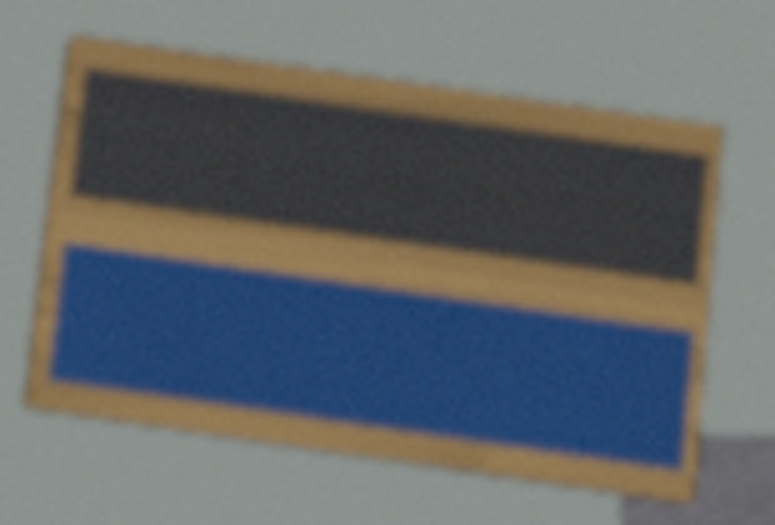

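```bash
cat >> h.py <<'E'
def rect(mask):
    c,_=cv2.findContours(mask.astype(np.uint8),cv2.RETR_EXTERNAL,cv2.CHAIN_APPROX_NONE)
    return max(c,key=cv2.contourArea)[:,0,:]
def fitrect(f,mask,z,obs=None):
    c=rect(mask); P=ray(f,c,z,obs)[:,:2]
    (cx,cy),(w,h),a=cv2.minAreaRect((P*1000).astype(np.float32))
    return cx/1000,cy/1000,w,h,a
def state():
    o=r.get_obs(); Rt=R.from_rotvec(o["orientation"]).as_matrix()
    return o,Rt
def yaw(Rt): return np.degrees(np.arctan2(Rt[1,0],Rt[0,0]))
def plan(x,y,z,yw,o=None):
    "tool delta (mm) and z turn (deg) to reach; yaw of tool x mod 180"
    o,Rt=state()
    d=Rt.T@(np.array([x,y,z])-o["tcp_pos"])
    cur=yaw(Rt); dy=(yw-cur+90)%180-90
    Rg=R.from_matrix(Rt)
    tgt=np.array([[np.cos(np.radians(cur+dy)),np.sin(np.radians(cur+dy)),0],[np.sin(np.radians(cur+dy)),-np.cos(np.radians(cur+dy)),0],[0,0,-1]]).T
    rv=(Rg.inv()*R.from_matrix(tgt.T if False else np.c_[[np.cos(np.radians(cur+dy)),np.sin(np.radians(cur+dy)),0],[np.sin(np.radians(cur+dy)),-np.cos(np.radians(cur+dy)),0],[0,0,-1]])).as_rotvec()
    print("tcp",o["tcp_pos"].round(4),"yaw",cur.round(2),"q7",o["joints"][6].round(2),"w",round(o["grip_width"],4))
    print("delta tool mm",(d*1000).round(1),"| turn units",(np.degrees(rv)/5).round(3))
    return d,rv
E
python3 - <<'E'
from h import *
t=grab_frame("top"); f=t["frame"].astype(int)
blue=(f[:,:,2]-f[:,:,0]>50); blue[:, :320]=0
print("blue",fitrect(t,blue,.02))
dark=(f.max(2)<85); m=np.zeros_like(dark); m[155:220,335:475]=1; m2=dark&m
print("dark",fitrect(t,m2,.02)); 
# subpixel-ish via upscaling
def up(mask_fn,box,z,name,k=6):
    x0,y0,x1,y1=box; im=cv2.resize(t["frame"][y0:y1,x0:x1],None,fx=k,fy=k,interpolation=cv2.INTER_CUBIC).astype(int)
    m=mask_fn(im); c=rect(m); uv=(c+0.5)/k-0.5+[x0,y0]
    P=ray(t,uv,z)[:,:2]; (a,b),(w,h),an=cv2.minAreaRect((P*1000).astype(np.float32)); print(name,np.round([a,b,w,h,an],1))
    return uv
up(lambda i:i[:,:,2]-i[:,:,0]>35,(325,190,480,255),.02,"blue")
up(lambda i:i.max(2)<95,(335,158,473,213),.02,"dark")
for z in(.092,.106,.12):
  for n,b in dict(A=(180,178,209,212),B=(228,205,258,233)).items():
    up(lambda i:(i[:,:,0]-i[:,:,2]<15)&(i.min(2)>95),b,z,f"jar{n} z{z}")
up(lambda i:((i[:,:,0]-i[:,:,2]>15)&(i[:,:,0]>110)),(165,130,290,255),.03,"table") 
E
```

```text
blue (0.4732041931152344, -0.2515955352783203, 372.45556640625, 76.36280822753906, 83.07599639892578)
dark (0.5826543579101563, -0.264671142578125, 376.1485290527344, 75.69412994384766, 82.97880554199219)
blue [ 472.9 -251.6  375.2   79.4   83. ]
dark [ 582.5 -264.8  379.    78.4   83. ]
jarA z0.092 [535.9 357.3  63.8  61.4  67.9]
jarB z0.092 [466.9 213.3  62.2  63.2  86.4]
jarA z0.106 [534.5 354.9  63.   60.6  67.9]
jarB z0.106 [466.4 212.9  61.3  62.3  86.4]
jarA z0.12 [533.1 352.4  62.1  59.7  67.9]
jarB z0.12 [466.  212.4  60.4  61.4  86.4]
table [544.3 264.3 337.5 338.2  35.5]
```

```bash
python3 - <<'E'
from h import *
t=grab_frame("top")
c=np.array([(258,233),(380,219),(402,375),(275,390)])/5+[160,130]-.4
P=ray(t,c,.156); print(P.round(4)); print(P.mean(0), cv2.minAreaRect((P[:,:2]*1000).astype(np.float32)))
e=P[1]-P[0]; print(np.degrees(np.arctan2(e[1],e[0]))); e=P[2]-P[3]; print(np.degrees(np.arctan2(e[1],e[0])))
print(state()[1].round(3))
plan(.545,.265,.30,-85)
E
```

```text
[[0.5756 0.2984 0.156 ]
 [0.5845 0.2338 0.156 ]
 [0.5016 0.22   0.156 ]
 [0.4923 0.2867 0.156 ]]
[0.53850743 0.25969677 0.156     ] ((538.6181640625, 259.1877746582031), (84.26469421386719, 67.33973693847656), 8.028952598571777)
-82.18208863402285
-82.04417322866236
[[ 0.285  0.959 -0.   ]
 [ 0.959 -0.285 -0.   ]
 [-0.     0.    -1.   ]]
tcp [0.1922 0.6469 0.2311] yaw 73.45 q7 -0.08 w 0.0855
delta tool mm [-265.7  447.   -68.8] | turn units [-1.000e-03  5.000e-03 -4.309e+00]
```

Emit:
send_rows([
  [[-0.026,0.044,-0.007],[0,0,0]],
  [[-0.026,0.044,-0.007],[0,0,0]],
  [[-0.026,0.044,-0.007],[0,0,0]],
  [[-0.026,0.044,-0.007],[0,0,0]],
  [[-0.026,0.044,-0.007],[0,0,0]],
  [[-0.026,0.044,-0.007],[0,0,0]],
  [[-0.026,0.044,-0.007],[0,0,0]],
  [[-0.026,0.044,-0.007],[0,0,0]],
  [[-0.026,0.044,-0.007],[0,0,0]],
  [[-0.026,0.044,-0.007],[0,0,0]],
  [[0,0,0],[0,0,-1]],
  [[0,0,0],[0,0,-1]],
  [[0,0,0],[0,0,-1]],
  [[0,0,0],[0,0,-1]],
  [[0,0,0],[0,0,-0.9]],
  [[0,0,0],[0,0,0]],
], fingers=0, grip_force=40)

```text
clock: 2.35
tcp_pos: [0.5399, 0.2725, 0.3013]
orientation: [-2.063, -2.369, -0.0]
contact_force: [-0.5, -0.1, -0.3]
grip_width: 0.0854
```

```bash
python3 - <<'E'
from h import *
plan(.54,.262,.30,98)
f=grab_frame("wrist"); save("w1",f["frame"]); print(f["fx"])
E
```

```text
tcp [0.5399 0.2725 0.3013] yaw 97.91 q7 1.18 w 0.0854
delta tool mm [-10.4  -1.4   1.3] | turn units [-0.001 -0.001 -0.018]
307.7676431144651
```

View pics/w1.png

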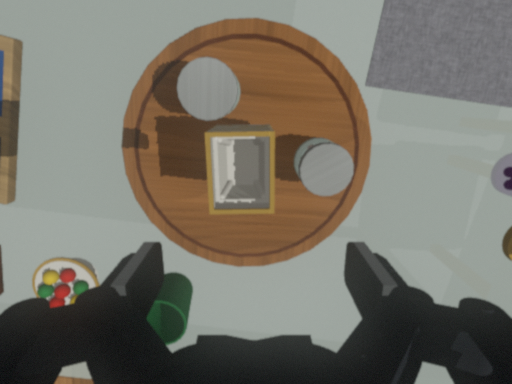

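The wrist view shows the white stack's gold rim at (206..275,130..214), jar lids at (209,89) and (326,168), and the pink dish out of view. Now I'll refine the positions.

```bash
python3 - <<'E'
from h import *
o=r.get_obs(); f=grab_frame("wrist"); k=6
save("w1c",f["frame"],4,(160,40,370,230))
def up(fn,box,z,name):
    x0,y0,x1,y1=box; im=cv2.resize(f["frame"][y0:y1,x0:x1],None,fx=k,fy=k,interpolation=cv2.INTER_CUBIC).astype(int)
    c=rect(fn(im)); uv=(c+.5)/k-.5+[x0,y0]; P=ray(f,uv,z,o)[:,:2]
    (a,b),(w,h),an=cv2.minAreaRect((P*1000).astype(np.float32)); print(name,np.round([a,b,w,h,an],1), uv.min(0),uv.max(0))
hsv=lambda i:cv2.cvtColor(i.astype(np.uint8),cv2.COLOR_RGB2HSV).astype(int)
up(lambda i:((i[:,:,0]-i[:,:,2]>60)&(i[:,:,1]>110)&(i[:,:,1]*1.0>i[:,:,0]*.75)),(195,120,285,225),.156,"rim")
# top-face scene fusion of jars: triangulate lids from top & wrist
E
```

```text
rim [538.8 260.2  81.4  66.1   8.8] [204.58333333 130.91666667] [274.58333333 214.08333333]
```

View pics/w1c.png

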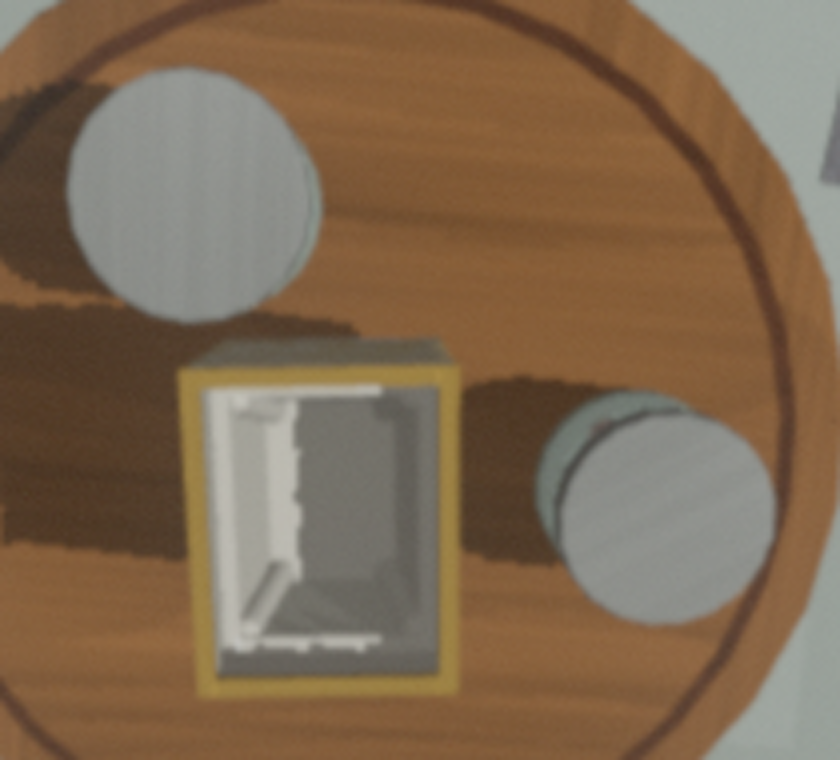

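```bash
python3 - <<'E'
from h import *
plan(.5387,.260,.132,98.3)
E
```

```text
tcp [0.54   0.2725 0.3013] yaw 97.85 q7 1.18 w 0.0856
delta tool mm [-12.2  -3.  169.3] | turn units [ 0.    -0.001 -0.089]
```

Emit:
send_rows([
  [[-0.0122,-0.003,0.03],[0,0,-0.09]],
  [[0,0,0.035],[0,0,0]],
  [[0,0,0.035],[0,0,0]],
  [[0,0,0.03],[0,0,0]],
  [[0,0,0.015],[0,0,0]],
  [[0,0,0.015],[0,0,0]],
  [[0,0,0.0093],[0,0,0]],
  [[0,0,0],[0,0,0]],
  [[0,0,0],[0,0,0]],
])

```text
clock: 3.58
tcp_pos: [0.5392, 0.2603, 0.1327]
orientation: [2.053, 2.378, 0.002]
contact_force: [-0.0, -0.5, -0.5]
grip_width: 0.0854
```

```bash
python3 - <<'E'
from h import *
plan(.5387,.260,.132,98.3)
f=grab_frame("wrist"); save("w2",f["frame"]);f=grab_frame("scene"); save("s2",f["frame"],5,(225,170,365,280))
E
```

```text
tcp [0.5392 0.2603 0.1327] yaw 98.39 q7 1.23 w 0.0854
delta tool mm [-0.2 -0.5  0.7] | turn units [ 0.014 -0.006  0.019]
```

View pics/w2.png

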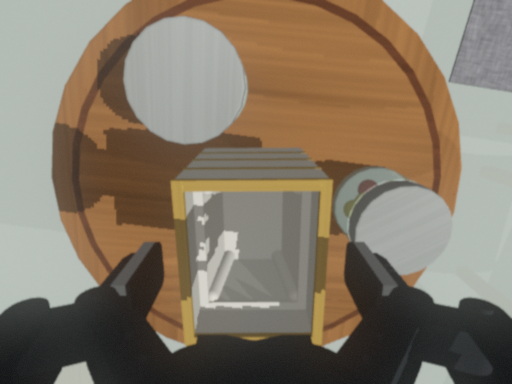

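View pics/s2.png

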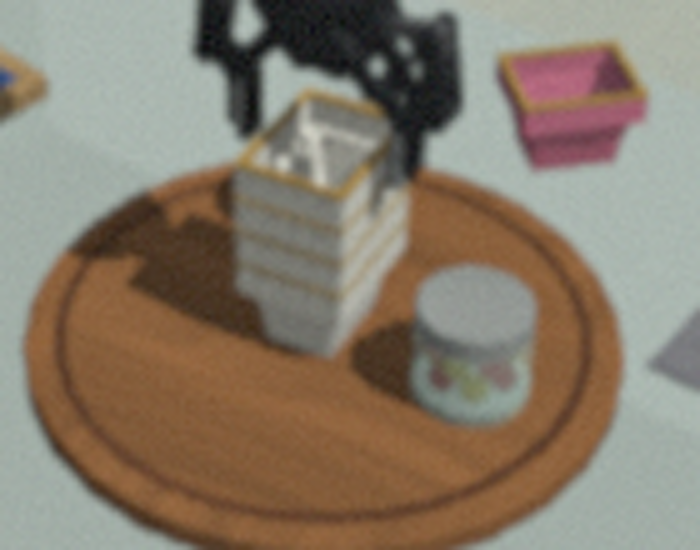

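Emit:
send_rows([
  [[0,0,0],[0,0,0]],
  [[0,0,0],[0,0,0]],
  [[0,0,0],[0,0,0]],
  [[0,0,0],[0,0,0]],
  [[0,0,0],[0,0,0]],
  [[0,0,0],[0,0,0]],
], fingers=130, grip_force=40)

```text
clock: 4.42
tcp_pos: [0.5391, 0.2601, 0.1327]
orientation: [2.053, 2.378, 0.002]
contact_force: [-0.3, 0.3, 6.0]
grip_width: 0.0627
```

```bash
python3 - <<'E'
from h import *
plan(.5387,.260,.132,98.3)
f=grab_frame("scene"); save("s3",f["frame"],5,(225,170,365,280))
E
```

```text
tcp [0.5391 0.2601 0.1327] yaw 98.4 q7 1.23 w 0.0627
delta tool mm [-0.1 -0.4  0.7] | turn units [ 0.011 -0.005  0.02 ]
```

View pics/s3.png

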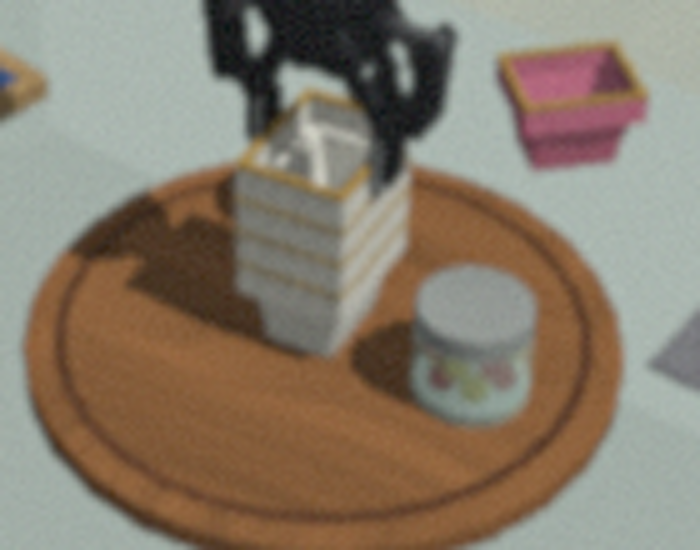

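Emit:
send_rows([
  [[0,0,-0.004],[0,0,0]],
  [[0,0,-0.005],[0,0,0]],
  [[0,0,-0.005],[0,0,0]],
  [[0,0,0],[0,0,0]],
])

```text
clock: 4.97
tcp_pos: [0.5389, 0.2602, 0.1465]
orientation: [2.053, 2.378, 0.001]
contact_force: [0.3, 0.7, -1.4]
grip_width: 0.063
```

```bash
python3 - <<'E'
from h import *
print(r.get_obs()["contact_force"])
f=grab_frame("scene"); save("s4",f["frame"],5,(225,170,365,280))
E
```

```text
[ 0.26777392  0.7339793  -1.35421251]
```

View pics/s4.png

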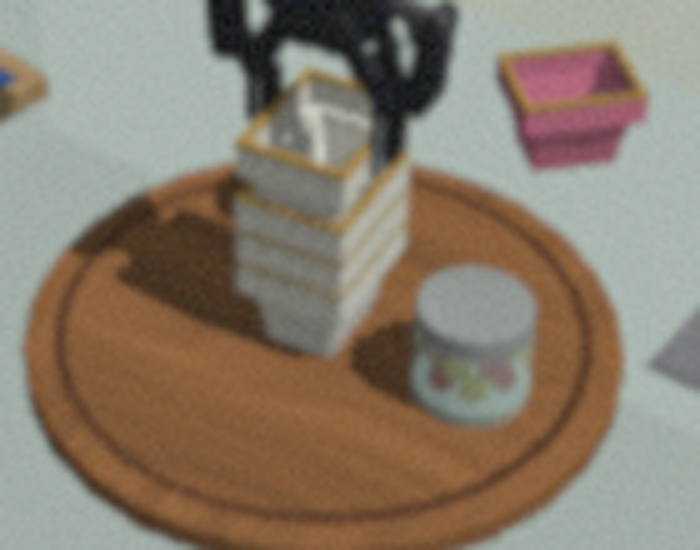

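```bash
cat >> h.py <<'E'
def rows(x,y,z,yw,n,full=False,zfirst=0.0):
    "rows combining shift & turn; yw absolute unwrapped deg"
    import json
    o,Rt=state(); cur=yaw(Rt); T=(yw-cur); 
    if not full: T=(T+90)%180-90
    D=np.array([x,y,z])-o["tcp_pos"]; t=-T/5/n; out=[]
    for i in range(n):
        a=np.radians(cur-5*t*i); ex=np.array([np.cos(a),np.sin(a)]); ey=np.array([np.sin(a),-np.cos(a)])
        d=D[:2]/n; out.append([[round(float(d@ex),4),round(float(d@ey),4),round(float(-D[2]/n),4)],[0,0,round(t,2)]])
    print("tcp",o["tcp_pos"].round(4),"yaw",cur.round(2),"q7",o["joints"][6].round(2)); print(json.dumps(out))
E
python3 - <<'E'
from h import *
S=np.array([.473,-.2515]);u=np.array([.122,.9925])
for d in(-.135,-.045,.045,.135): print((S+d*u).round(4))
E
```

```text
[ 0.4565 -0.3855]
[ 0.4675 -0.2962]
[ 0.4785 -0.2068]
[ 0.4895 -0.1175]
```

Emit:
send_rows([
  [[0,0,-0.015],[0,0,0]],
  [[0,0,-0.025],[0,0,0]],
  [[0,0,-0.03],[0,0,0]],
  [[0,0,0],[0,0,0]],
])

```text
clock: 5.52
tcp_pos: [0.5404, 0.2608, 0.2192]
orientation: [2.052, 2.377, 0.009]
contact_force: [0.2, -0.4, -1.4]
grip_width: 0.0629
```

```bash
python3 - <<'E'
from h import *
rows(.4565,-.3855,.2165,-7,20,True) if False else None
o,Rt=state(); rows(.4565,-.3855,.2165,yaw(Rt)-100,20,True)
f=grab_frame("scene"); save("s5",f["frame"],4,(200,100,365,250))
E
```

```text
tcp [0.5404 0.2608 0.2192] yaw 98.39 q7 1.22
[[[-0.0314, -0.0089, 0.0001], [0, 0, 1.0]], [[-0.032, -0.0061, 0.0001], [0, 0, 1.0]], [[-0.0324, -0.0033, 0.0001], [0, 0, 1.0]], [[-0.0326, -0.0004, 0.0001], [0, 0, 1.0]], [[-0.0325, 0.0024, 0.0001], [0, 0, 1.0]], [[-0.0322, 0.0052, 0.0001], [0, 0, 1.0]], [[-0.0316, 0.008, 0.0001], [0, 0, 1.0]], [[-0.0308, 0.0107, 0.0001], [0, 0, 1.0]], [[-0.0297, 0.0134, 0.0001], [0, 0, 1.0]], [[-0.0284, 0.0159, 0.0001], [0, 0, 1.0]], [[-0.0269, 0.0183, 0.0001], [0, 0, 1.0]], [[-0.0252, 0.0206, 0.0001], [0, 0, 1.0]], [[-0.0234, 0.0227, 0.0001], [0, 0, 1.0]], [[-0.0213, 0.0247, 0.0001], [0, 0, 1.0]], [[-0.0191, 0.0264, 0.0001], [0, 0, 1.0]], [[-0.0167, 0.028, 0.0001], [0, 0, 1.0]], [[-0.0142, 0.0293, 0.0001], [0, 0, 1.0]], [[-0.0116, 0.0305, 0.0001], [0, 0, 1.0]], [[-0.0089, 0.0314, 0.0001], [0, 0, 1.0]], [[-0.0061, 0.032, 0.0001], [0, 0, 1.0]]]
```

View pics/s5.png

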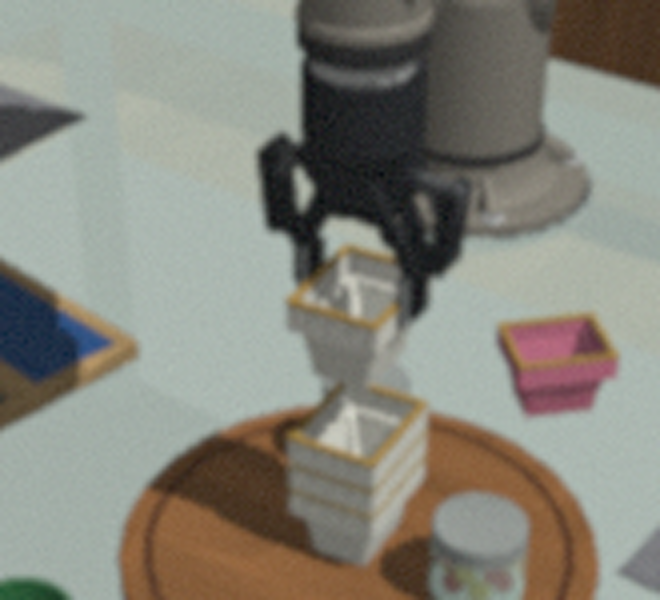

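Only one dish is in the gripper, and three remain in the stack. Next I carry it to the shelf.

Emit:
send_rows([
  [[-0.0314,-0.0089,0],[0,0,1]],
  [[-0.032,-0.0061,0],[0,0,1]],
  [[-0.0324,-0.0033,0],[0,0,1]],
  [[-0.0326,-0.0004,0],[0,0,1]],
  [[-0.0325,0.0024,0],[0,0,1]],
  [[-0.0322,0.0052,0],[0,0,1]],
  [[-0.0316,0.008,0],[0,0,1]],
  [[-0.0308,0.0107,0],[0,0,1]],
  [[-0.0297,0.0134,0],[0,0,1]],
  [[-0.0284,0.0159,0],[0,0,1]],
  [[-0.0269,0.0183,0],[0,0,1]],
  [[-0.0252,0.0206,0],[0,0,1]],
  [[-0.0234,0.0227,0],[0,0,1]],
  [[-0.0213,0.0247,0],[0,0,1]],
  [[-0.0191,0.0264,0],[0,0,1]],
  [[-0.0167,0.028,0],[0,0,1]],
  [[-0.0142,0.0293,0],[0,0,1]],
  [[-0.0116,0.0305,0],[0,0,1]],
  [[-0.0089,0.0314,0],[0,0,1]],
  [[-0.0061,0.032,0],[0,0,1]],
])

```text
clock: 8.07
tcp_pos: [0.4539, -0.3883, 0.2159]
orientation: [3.141, -0.052, -0.0]
contact_force: [-0.2, 0.3, -1.4]
grip_width: 0.0634
```

Emit:
send_rows([
  [[0,0,0],[0,0,1]],
  [[0,0,0],[0,0,0.08]],
  [[0,0,0],[0,0,0]],
])

```text
clock: 8.45
tcp_pos: [0.4547, -0.3862, 0.2159]
orientation: [-3.136, 0.19, 0.0]
contact_force: [0.8, 0.5, -1.2]
grip_width: 0.0631
```

```bash
python3 - <<'E'
from h import *
plan(.4565,-.3855,.0575,-7)
o=r.get_obs(); f=grab_frame("wrist"); save("w3",f["frame"])
E
```

```text
tcp [ 0.4547 -0.3862  0.2159] yaw -6.93 q7 0.79 w 0.0631
delta tool mm [  1.7  -0.9 158.4] | turn units [-0.003  0.002  0.014]
```

View pics/w3.png

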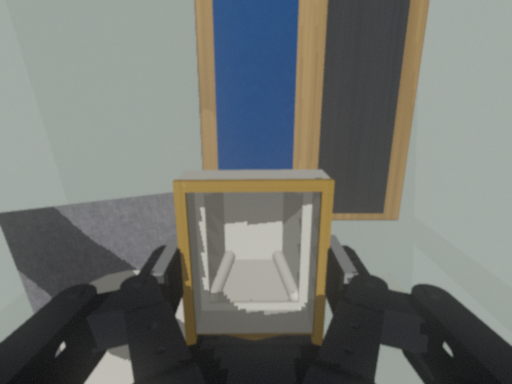

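```bash
python3 - <<'E'
from h import *
o=r.get_obs(); f=grab_frame("wrist"); im=f["frame"].astype(int)
b=(im[:,:,2]-im[:,:,0]>45)
L=[];Rr=[]
for row in range(10,160,5):
    c=np.where(b[row,180:320])[0]+180
    L.append((c.min()-.5,row));Rr.append((c.max()+.5,row))
PL=ray(f,L,.02,o);PR=ray(f,Rr,.02,o)
for P in(PL,PR):
    k=np.polyfit(P[:,1],P[:,0],1); print("yaw of strip x",-np.degrees(np.arctan(k[0])), "x at y=-.25,-.38:",np.polyval(k,-.25),np.polyval(k,-.38))
S=np.array([.473,-.2515]);u=np.array([.122,.9925])
print("top-camera centre x at y=-.25:", S[0]+(.0015)*.123, "at -.38",S[0]-.1285*.123)
E
```

```text
yaw of strip x -6.906979864080828 x at y=-.25,-.38: 0.4310280024753877 0.4152802049320264
yaw of strip x -7.116954758644096 x at y=-.25,-.38: 0.5140163790479397 0.49778495568892667
top-camera centre x at y=-.25: 0.47318449999999995 at -.38 0.45719449999999995
```

Emit:
send_rows([
  [[0.0014,-0.0009,0.03],[0,0,0]],
  [[0,0,0.03],[0,0,0]],
  [[0,0,0.03],[0,0,0]],
  [[0,0,0.025],[0,0,0]],
  [[0,0,0.015],[0,0,0]],
  [[0,0,0.01],[0,0,0]],
  [[0,0,0.008],[0,0,0]],
  [[0,0,0.006],[0,0,0]],
  [[0,0,0.004],[0,0,0]],
  [[0,0,0],[0,0,0]],
  [[0,0,0],[0,0,0]],
])

```text
clock: 9.93
tcp_pos: [0.4564, -0.3858, 0.0583]
orientation: [3.135, -0.192, 0.001]
contact_force: [0.6, -0.5, -0.9]
grip_width: 0.0634
```

```bash
python3 - <<'E'
from h import *
plan(.4565,-.3855,.0575,-7); print(r.get_obs()["contact_force"])
E
```

```text
tcp [ 0.4564 -0.3858  0.0583] yaw -7.0 q7 0.92 w 0.0634
delta tool mm [ 0.1 -0.3  0.8] | turn units [ 0.003 -0.005  0.001]
[ 0.56268017 -0.5384195  -0.91071307]
```

Emit:
send_rows([
  [[0,0,0.001],[0,0,0]],
  [[0,0,0.0005],[0,0,0]],
  [[0,0,0],[0,0,0]],
])

```text
clock: 10.3
tcp_pos: [0.4564, -0.3857, 0.0568]
orientation: [-3.136, 0.192, -0.001]
contact_force: [-0.2, 0.8, 2.7]
grip_width: 0.0633
```

Emit:
send_rows([
  [[0,0,0],[0,0,0]],
  [[0,0,0],[0,0,0]],
  [[0,0,0],[0,0,0]],
  [[0,0,0],[0,0,0]],
  [[0,0,-0.01],[0,0,0]],
  [[0,0,-0.02],[0,0,0]],
  [[0,0,-0.04],[0,0,0]],
  [[0,0,-0.05],[0,0,0]],
  [[0,0,-0.05],[0,0,0]],
  [[0,0,0],[0,0,0]],
], fingers=0)

```text
clock: 11.55
tcp_pos: [0.4578, -0.388, 0.2321]
orientation: [3.131, -0.193, 0.013]
contact_force: [-0.7, -0.2, -0.8]
grip_width: 0.0858
```

```bash
python3 - <<'E'
from h import *
o=r.get_obs(); f=grab_frame("wrist"); save("w4",f["frame"]); print(o["tcp_pos"],o["clock"])
f=grab_frame("scene"); save("s6",f["frame"],1.5)
rows(.5389,.2602,.19,98.4,20,True)
E
```

```text
[ 0.45784966 -0.38798073  0.23211364] 11.55
tcp [ 0.4564 -0.3857  0.2278] yaw -7.0 q7 0.79
[[[0.0002, -0.0326, 0.0019], [0, 0, -1.05]], [[0.0031, -0.0324, 0.0019], [0, 0, -1.05]], [[0.0061, -0.032, 0.0019], [0, 0, -1.05]], [[0.009, -0.0313, 0.0019], [0, 0, -1.05]], [[0.0119, -0.0303, 0.0019], [0, 0, -1.05]], [[0.0146, -0.0291, 0.0019], [0, 0, -1.05]], [[0.0172, -0.0276, 0.0019], [0, 0, -1.05]], [[0.0197, -0.0259, 0.0019], [0, 0, -1.05]], [[0.022, -0.024, 0.0019], [0, 0, -1.05]], [[0.0241, -0.0219, 0.0019], [0, 0, -1.05]], [[0.026, -0.0196, 0.0019], [0, 0, -1.05]], [[0.0277, -0.0171, 0.0019], [0, 0, -1.05]], [[0.0291, -0.0145, 0.0019], [0, 0, -1.05]], [[0.0304, -0.0118, 0.0019], [0, 0, -1.05]], [[0.0313, -0.0089, 0.0019], [0, 0, -1.05]], [[0.032, -0.006, 0.0019], [0, 0, -1.05]], [[0.0324, -0.0031, 0.0019], [0, 0, -1.05]], [[0.0326, -0.0001, 0.0019], [0, 0, -1.05]], [[0.0324, 0.0029, 0.0019], [0, 0, -1.05]], [[0.032, 0.0059, 0.0019], [0, 0, -1.05]]]
```

View pics/w4.png

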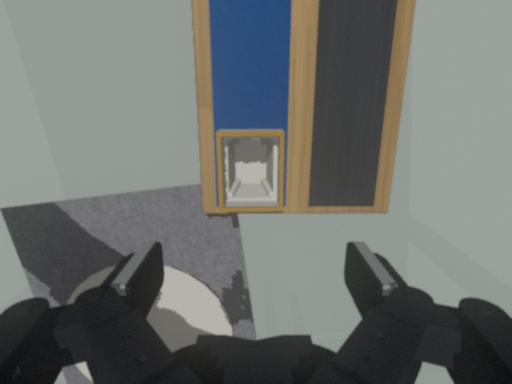

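View pics/s6.png

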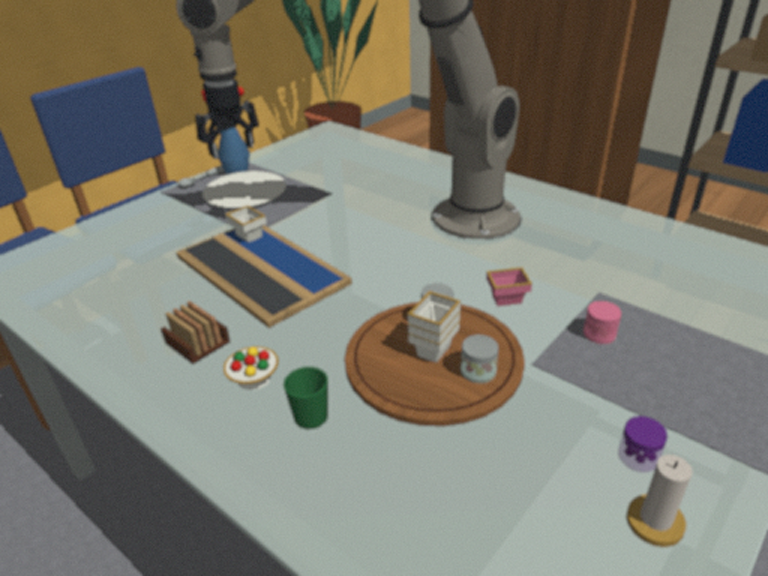

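```bash
python3 - <<'E'
from h import *
o=r.get_obs(); f=grab_frame("wrist"); k=6
x0,y0,x1,y1=(210,124,292,218); im=cv2.resize(f["frame"][y0:y1,x0:x1],None,fx=k,fy=k,interpolation=cv2.INTER_CUBIC)
save("w4c",im)
P=ray(f,[(217,129.5),(284.5,129.5),(284.5,212),(217,212)],.08,o)[:,:2]; print(P.round(4),P.mean(0))
rows(.5389,.2602,.19,-7+100,20,True)
E
```

```text
[[ 0.4282 -0.3361]
 [ 0.4906 -0.3438]
 [ 0.483  -0.4253]
 [ 0.4155 -0.417 ]] [ 0.45433231 -0.38055522]
tcp [ 0.456  -0.3852  0.2266] yaw -7.0 q7 0.79
[[[0.0002, -0.0325, 0.0018], [0, 0, -1.0]], [[0.003, -0.0324, 0.0018], [0, 0, -1.0]], [[0.0058, -0.032, 0.0018], [0, 0, -1.0]], [[0.0086, -0.0314, 0.0018], [0, 0, -1.0]], [[0.0113, -0.0305, 0.0018], [0, 0, -1.0]], [[0.0139, -0.0294, 0.0018], [0, 0, -1.0]], [[0.0164, -0.0281, 0.0018], [0, 0, -1.0]], [[0.0188, -0.0265, 0.0018], [0, 0, -1.0]], [[0.0211, -0.0248, 0.0018], [0, 0, -1.0]], [[0.0231, -0.0229, 0.0018], [0, 0, -1.0]], [[0.025, -0.0208, 0.0018], [0, 0, -1.0]], [[0.0268, -0.0185, 0.0018], [0, 0, -1.0]], [[0.0283, -0.0161, 0.0018], [0, 0, -1.0]], [[0.0296, -0.0136, 0.0018], [0, 0, -1.0]], [[0.0306, -0.011, 0.0018], [0, 0, -1.0]], [[0.0315, -0.0082, 0.0018], [0, 0, -1.0]], [[0.0321, -0.0055, 0.0018], [0, 0, -1.0]], [[0.0324, -0.0027, 0.0018], [0, 0, -1.0]], [[0.0325, 0.0002, 0.0018], [0, 0, -1.0]], [[0.0324, 0.003, 0.0018], [0, 0, -1.0]]]
```

View pics/w4c.png

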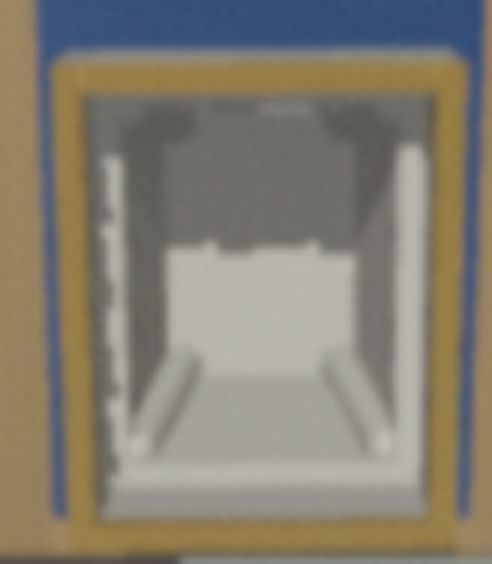

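Emit:
send_rows([
  [[0.0002,-0.0325,0.0018],[0,0,-1]],
  [[0.003,-0.0324,0.0018],[0,0,-1]],
  [[0.0058,-0.032,0.0018],[0,0,-1]],
  [[0.0086,-0.0314,0.0018],[0,0,-1]],
  [[0.0113,-0.0305,0.0018],[0,0,-1]],
  [[0.0139,-0.0294,0.0018],[0,0,-1]],
  [[0.0164,-0.0281,0.0018],[0,0,-1]],
  [[0.0188,-0.0265,0.0018],[0,0,-1]],
  [[0.0211,-0.0248,0.0018],[0,0,-1]],
  [[0.0231,-0.0229,0.0018],[0,0,-1]],
  [[0.025,-0.0208,0.0018],[0,0,-1]],
  [[0.0268,-0.0185,0.0018],[0,0,-1]],
  [[0.0283,-0.0161,0.0018],[0,0,-1]],
  [[0.0296,-0.0136,0.0018],[0,0,-1]],
  [[0.0306,-0.011,0.0018],[0,0,-1]],
  [[0.0315,-0.0082,0.0018],[0,0,-1]],
  [[0.0321,-0.0055,0.0018],[0,0,-1]],
  [[0.0324,-0.0027,0.0018],[0,0,-1]],
  [[0.0325,0.0002,0.0018],[0,0,-1]],
  [[0.0324,0.003,0.0018],[0,0,-1]],
])

```text
clock: 14.2
tcp_pos: [0.5393, 0.2619, 0.1903]
orientation: [-2.156, -2.285, -0.0]
contact_force: [0.3, 0.1, -0.1]
grip_width: 0.0852
```

Emit:
send_rows([
  [[0,0,0],[0,0,-1]],
  [[0,0,0],[0,0,-0.07]],
  [[0,0,0],[0,0,0]],
  [[0,0,0],[0,0,0]],
])

```text
clock: 14.7
tcp_pos: [0.5392, 0.2594, 0.1906]
orientation: [2.055, 2.376, -0.0]
contact_force: [1.3, 0.2, -0.2]
grip_width: 0.0856
```

```bash
python3 - <<'E'
from h import *
plan(.5389,.2602,.1107,98.3); o=r.get_obs()
f=grab_frame("wrist"); save("w5",f["frame"])
t=grab_frame("top"); save("t3",t["frame"],5,(325,150,480,255))
E
```

```text
tcp [0.5392 0.2594 0.1906] yaw 98.28 q7 1.23 w 0.0856
delta tool mm [ 0.9 -0.1 79.9] | turn units [ 0.     0.001 -0.004]
```

View pics/w5.png

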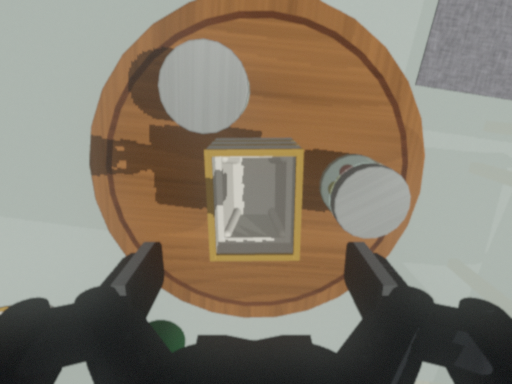

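View pics/t3.png

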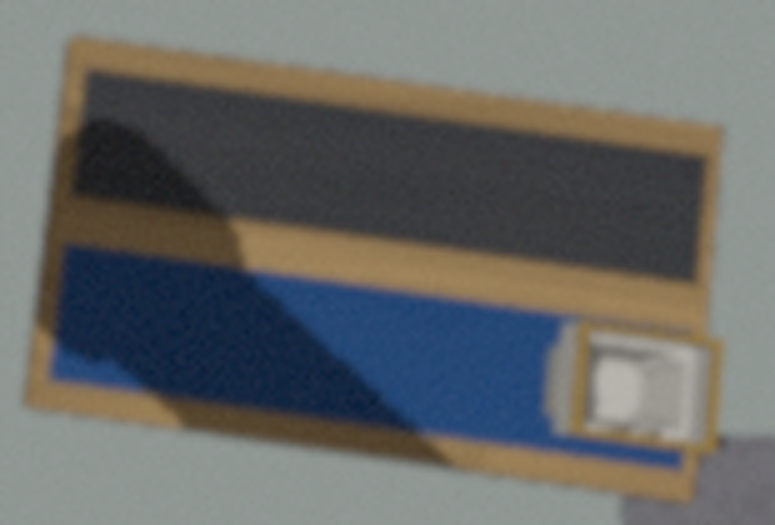

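```bash
python3 - <<'E'
from h import *
t=grab_frame("top")
c=np.array([(583,322),(722,341),(714,453),(572,433)])/5+[325,150]-.4
P=ray(t,c,.08)[:,:2]; d=P.mean(0)-[.4728,-.2515]; u=np.array([.122,.9925]); x=np.array([.9925,-.122]); print(P.mean(0),"along",d@u,"across",d@x)
o=r.get_obs(); f=grab_frame("wrist")
P=ray(f,[(204,150),(302.5,150),(300,261.5),(209,261.5)],.134,o)[:,:2]; print(P.round(4),P.mean(0))
E
```

```text
[ 0.45637063 -0.38358004] along -0.13309382434742942 across -0.00019238020564831988
[[0.5039 0.2225]
 [0.4946 0.286 ]
 [0.5749 0.2996]
 [0.5844 0.2341]] [0.53943518 0.26054114]
```

Emit:
send_rows([
  [[0.0009,0,0.02],[0,0,0]],
  [[0,0,0.025],[0,0,0]],
  [[0,0,0.015],[0,0,0]],
  [[0,0,0.012],[0,0,0]],
  [[0,0,0.008],[0,0,0]],
  [[0,0,0],[0,0,0]],
  [[0,0,0],[0,0,0]],
])

```text
clock: 15.78
tcp_pos: [0.5393, 0.2608, 0.1111]
orientation: [2.054, 2.377, 0.001]
contact_force: [0.2, 0.9, 0.0]
grip_width: 0.0854
```

Emit:
send_rows([
  [[0,0,0],[0,0,0]],
  [[0,0,0],[0,0,0]],
  [[0,0,0],[0,0,0]],
  [[0,0,0],[0,0,0]],
  [[0,0,0],[0,0,0]],
  [[0,0,0],[0,0,0]],
], fingers=130)

```text
clock: 16.52
tcp_pos: [0.5394, 0.2607, 0.1113]
orientation: [2.054, 2.377, 0.002]
contact_force: [-0.7, -1.4, 5.5]
grip_width: 0.0632
```

Emit:
send_rows([
  [[0,0,-0.004],[0,0,0]],
  [[0,0,-0.005],[0,0,0]],
  [[0,0,-0.005],[0,0,0]],
  [[0,0,0],[0,0,0]],
])

```text
clock: 17.02
tcp_pos: [0.5392, 0.2608, 0.125]
orientation: [2.054, 2.377, 0.001]
contact_force: [-0.3, 0.7, -1.7]
grip_width: 0.0632
```

```bash
python3 - <<'E'
from h import *
print(r.get_obs()["contact_force"])
f=grab_frame("scene"); save("s7",f["frame"],5,(225,170,365,280))
E
```

```text
[-0.26990734  0.69040422 -1.68354275]
```

View pics/s7.png

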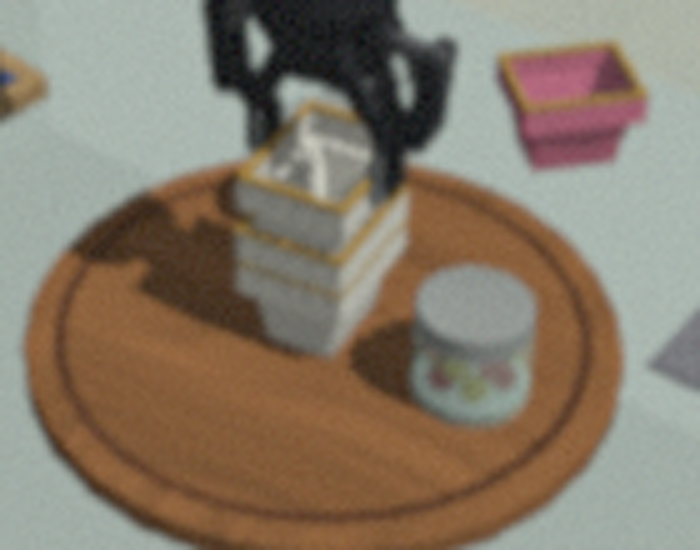

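Emit:
send_rows([
  [[0,0,-0.015],[0,0,0]],
  [[0,0,-0.025],[0,0,0]],
  [[0,0,-0.03],[0,0,0]],
  [[0,0,-0.01],[0,0,0]],
])

```text
clock: 17.58
tcp_pos: [0.54, 0.2611, 0.2071]
orientation: [2.053, 2.376, 0.006]
contact_force: [0.5, -0.3, -2.4]
grip_width: 0.0628
```

```bash
python3 - <<'E'
from h import *
rows(.4677,-.2953,.205,98.3-100,20,True)
E
```

```text
tcp [0.54   0.2611 0.2071] yaw 98.34 q7 1.23
[[[-0.027, -0.0076, 0.0001], [0, 0, 1.0]], [[-0.0276, -0.0052, 0.0001], [0, 0, 1.0]], [[-0.0279, -0.0028, 0.0001], [0, 0, 1.0]], [[-0.0281, -0.0004, 0.0001], [0, 0, 1.0]], [[-0.028, 0.0021, 0.0001], [0, 0, 1.0]], [[-0.0277, 0.0045, 0.0001], [0, 0, 1.0]], [[-0.0272, 0.0069, 0.0001], [0, 0, 1.0]], [[-0.0265, 0.0093, 0.0001], [0, 0, 1.0]], [[-0.0256, 0.0115, 0.0001], [0, 0, 1.0]], [[-0.0245, 0.0137, 0.0001], [0, 0, 1.0]], [[-0.0232, 0.0158, 0.0001], [0, 0, 1.0]], [[-0.0217, 0.0178, 0.0001], [0, 0, 1.0]], [[-0.0201, 0.0196, 0.0001], [0, 0, 1.0]], [[-0.0183, 0.0213, 0.0001], [0, 0, 1.0]], [[-0.0164, 0.0228, 0.0001], [0, 0, 1.0]], [[-0.0143, 0.0241, 0.0001], [0, 0, 1.0]], [[-0.0122, 0.0253, 0.0001], [0, 0, 1.0]], [[-0.0099, 0.0262, 0.0001], [0, 0, 1.0]], [[-0.0076, 0.027, 0.0001], [0, 0, 1.0]], [[-0.0052, 0.0276, 0.0001], [0, 0, 1.0]]]
```

Emit:
send_rows([
  [[-0.027,-0.0076,0],[0,0,1]],
  [[-0.0276,-0.0052,0],[0,0,1]],
  [[-0.0279,-0.0028,0],[0,0,1]],
  [[-0.0281,-0.0004,0],[0,0,1]],
  [[-0.028,0.0021,0],[0,0,1]],
  [[-0.0277,0.0045,0],[0,0,1]],
  [[-0.0272,0.0069,0],[0,0,1]],
  [[-0.0265,0.0093,0],[0,0,1]],
  [[-0.0256,0.0115,0],[0,0,1]],
  [[-0.0245,0.0137,0],[0,0,1]],
  [[-0.0232,0.0158,0],[0,0,1]],
  [[-0.0217,0.0178,0],[0,0,1]],
  [[-0.0201,0.0196,0],[0,0,1]],
  [[-0.0183,0.0213,0],[0,0,1]],
  [[-0.0164,0.0228,0],[0,0,1]],
  [[-0.0143,0.0241,0],[0,0,1]],
  [[-0.0122,0.0253,0],[0,0,1]],
  [[-0.0099,0.0262,0],[0,0,1]],
  [[-0.0076,0.027,0],[0,0,1]],
  [[-0.0052,0.0276,0],[0,0,1]],
])

```text
clock: 20.08
tcp_pos: [0.4665, -0.2978, 0.2044]
orientation: [3.141, -0.054, -0.0]
contact_force: [1.1, 0.3, -1.4]
grip_width: 0.0633
```

Emit:
send_rows([
  [[0,0,0],[0,0,1]],
  [[0,0,0],[0,0,0.07]],
  [[0,0,0],[0,0,0]],
  [[0,0,0],[0,0,0]],
])

```text
clock: 20.58
tcp_pos: [0.467, -0.2958, 0.2045]
orientation: [-3.136, 0.19, -0.0]
contact_force: [0.6, -0.8, -0.9]
grip_width: 0.0631
```

```bash
python3 - <<'E'
from h import *
plan(.4675,-.2960,.057,-7)
t=grab_frame("wrist"); save("w6",t["frame"])
E
```

```text
tcp [ 0.467  -0.2958  0.2045] yaw -6.93 q7 0.62 w 0.0631
delta tool mm [  0.5   0.2 147.5] | turn units [-0.003 -0.     0.015]
```

View pics/w6.png

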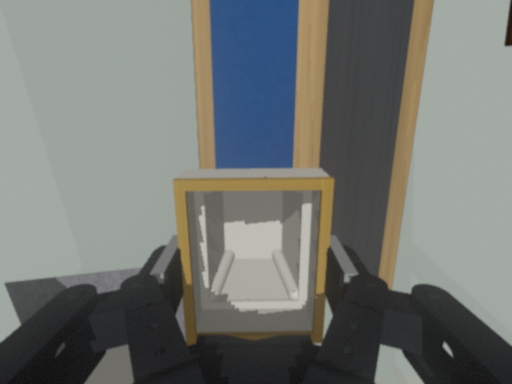

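Emit:
send_rows([
  [[0.0005,0,0.03],[0,0,0]],
  [[0,0,0.03],[0,0,0]],
  [[0,0,0.03],[0,0,0]],
  [[0,0,0.02],[0,0,0]],
  [[0,0,0.013],[0,0,0]],
  [[0,0,0.01],[0,0,0]],
  [[0,0,0.006],[0,0,0]],
  [[0,0,0.005],[0,0,0]],
  [[0,0,0.002],[0,0,0]],
  [[0,0,0.001],[0,0,0]],
  [[0,0,0],[0,0,0]],
])

```text
clock: 22.0
tcp_pos: [0.4675, -0.2962, 0.0577]
orientation: [3.136, -0.192, 0.001]
contact_force: [0.2, 0.9, 0.1]
grip_width: 0.0629
```

```bash
python3 - <<'E'
from h import *
plan(.4675,-.2960,.057,-7); print(r.get_obs()["contact_force"])
E
```

```text
tcp [ 0.4675 -0.2962  0.0577] yaw -7.0 q7 0.78 w 0.0629
delta tool mm [-0.  -0.2  0.7] | turn units [ 0.001 -0.004  0.   ]
[0.24463908 0.86528202 0.08589581]
```

Emit:
send_rows([
  [[0,0,0.0007],[0,0,0]],
  [[0,0,0],[0,0,0]],
])

```text
clock: 22.25
tcp_pos: [0.4676, -0.2963, 0.0574]
orientation: [-3.136, 0.192, -0.001]
contact_force: [-1.9, 1.4, 4.1]
grip_width: 0.0632
```

Emit:
send_rows([
  [[0,0,0],[0,0,0]],
  [[0,0,0],[0,0,0]],
  [[0,0,0],[0,0,0]],
  [[0,0,0],[0,0,0]],
  [[0,0,-0.01],[0,0,0]],
  [[0,0,-0.02],[0,0,0]],
  [[0,0,-0.04],[0,0,0]],
  [[0,0,-0.05],[0,0,0]],
  [[0,0,-0.02],[0,0,0]],
  [[0,0,0],[0,0,0]],
], fingers=0)

```text
clock: 23.5
tcp_pos: [0.4684, -0.2969, 0.1995]
orientation: [3.135, -0.192, 0.007]
contact_force: [-0.4, -0.5, -0.0]
grip_width: 0.0854
```

```bash
python3 - <<'E'
from h import *
rows(.5389,.2604,.18,93,20,True)
f=grab_frame("wrist"); save("w7",f["frame"])
E
```

```text
tcp [ 0.4684 -0.2969  0.1995] yaw -7.01 q7 0.64
[[[0.0001, -0.0281, 0.001], [0, 0, -1.0]], [[0.0025, -0.028, 0.001], [0, 0, -1.0]], [[0.005, -0.0276, 0.001], [0, 0, -1.0]], [[0.0074, -0.0271, 0.001], [0, 0, -1.0]], [[0.0097, -0.0264, 0.001], [0, 0, -1.0]], [[0.012, -0.0254, 0.001], [0, 0, -1.0]], [[0.0141, -0.0243, 0.001], [0, 0, -1.0]], [[0.0162, -0.0229, 0.001], [0, 0, -1.0]], [[0.0181, -0.0215, 0.001], [0, 0, -1.0]], [[0.0199, -0.0198, 0.001], [0, 0, -1.0]], [[0.0216, -0.018, 0.001], [0, 0, -1.0]], [[0.0231, -0.016, 0.001], [0, 0, -1.0]], [[0.0244, -0.014, 0.001], [0, 0, -1.0]], [[0.0255, -0.0118, 0.001], [0, 0, -1.0]], [[0.0264, -0.0095, 0.001], [0, 0, -1.0]], [[0.0272, -0.0072, 0.001], [0, 0, -1.0]], [[0.0277, -0.0048, 0.001], [0, 0, -1.0]], [[0.028, -0.0023, 0.001], [0, 0, -1.0]], [[0.0281, 0.0001, 0.001], [0, 0, -1.0]], [[0.028, 0.0025, 0.001], [0, 0, -1.0]]]
```

View pics/w7.png

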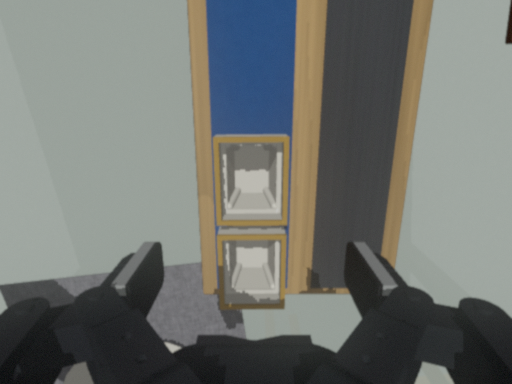

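Emit:
send_rows([
  [[0.0001,-0.0281,0.001],[0,0,-1]],
  [[0.0025,-0.028,0.001],[0,0,-1]],
  [[0.005,-0.0276,0.001],[0,0,-1]],
  [[0.0074,-0.0271,0.001],[0,0,-1]],
  [[0.0097,-0.0264,0.001],[0,0,-1]],
  [[0.012,-0.0254,0.001],[0,0,-1]],
  [[0.0141,-0.0243,0.001],[0,0,-1]],
  [[0.0162,-0.0229,0.001],[0,0,-1]],
  [[0.0181,-0.0215,0.001],[0,0,-1]],
  [[0.0199,-0.0198,0.001],[0,0,-1]],
  [[0.0216,-0.018,0.001],[0,0,-1]],
  [[0.0231,-0.016,0.001],[0,0,-1]],
  [[0.0244,-0.014,0.001],[0,0,-1]],
  [[0.0255,-0.0118,0.001],[0,0,-1]],
  [[0.0264,-0.0095,0.001],[0,0,-1]],
  [[0.0272,-0.0072,0.001],[0,0,-1]],
  [[0.0277,-0.0048,0.001],[0,0,-1]],
  [[0.028,-0.0023,0.001],[0,0,-1]],
  [[0.0281,0.0001,0.001],[0,0,-1]],
  [[0.028,0.0025,0.001],[0,0,-1]],
])

```text
clock: 26.05
tcp_pos: [0.5379, 0.2633, 0.1766]
orientation: [-2.156, -2.285, 0.0]
contact_force: [0.6, -0.3, -0.4]
grip_width: 0.0859
```

Emit:
send_rows([
  [[0,0,0],[0,0,-1]],
  [[0,0,0],[0,0,-0.07]],
  [[0,0,0],[0,0,0]],
  [[0,0,0],[0,0,0]],
])

```text
clock: 26.55
tcp_pos: [0.5378, 0.2611, 0.1768]
orientation: [2.055, 2.376, -0.0]
contact_force: [-0.2, 0.6, -0.4]
grip_width: 0.0855
```

```bash
python3 - <<'E'
from h import *
plan(.5389,.2604,.0887,98.3); o=r.get_obs()
f=grab_frame("wrist"); save("w8",f["frame"])
E
```

```text
tcp [0.5378 0.2611 0.1768] yaw 98.29 q7 1.23 w 0.0855
delta tool mm [-0.8  1.  88.1] | turn units [ 0.     0.001 -0.003]
```

View pics/w8.png

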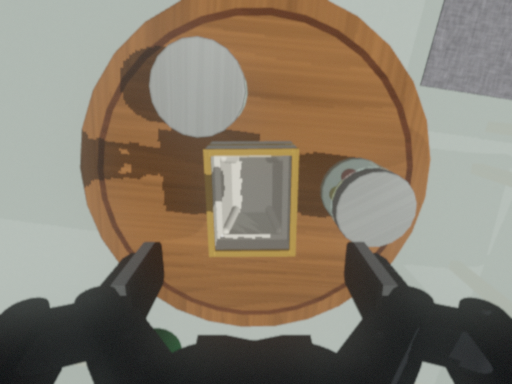

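Emit:
send_rows([
  [[-0.0008,0.001,0.025],[0,0,0]],
  [[0,0,0.025],[0,0,0]],
  [[0,0,0.015],[0,0,0]],
  [[0,0,0.013],[0,0,0]],
  [[0,0,0.01],[0,0,0]],
  [[0,0,0],[0,0,0]],
  [[0,0,0],[0,0,0]],
])

```text
clock: 27.48
tcp_pos: [0.5393, 0.261, 0.0893]
orientation: [2.054, 2.377, 0.001]
contact_force: [0.3, 0.6, -0.6]
grip_width: 0.0854
```

Emit:
send_rows([
  [[0,0,0],[0,0,0]],
  [[0,0,0],[0,0,0]],
  [[0,0,0],[0,0,0]],
  [[0,0,0],[0,0,0]],
  [[0,0,0],[0,0,0]],
  [[0,0,0],[0,0,0]],
], fingers=130)

```text
clock: 28.22
tcp_pos: [0.5394, 0.2608, 0.0897]
orientation: [2.054, 2.377, 0.002]
contact_force: [-0.7, -0.8, 6.2]
grip_width: 0.0632
```

Emit:
send_rows([
  [[0,0,-0.004],[0,0,0]],
  [[0,0,-0.005],[0,0,0]],
  [[0,0,-0.005],[0,0,0]],
  [[0,0,0],[0,0,0]],
])

```text
clock: 28.72
tcp_pos: [0.5391, 0.261, 0.1033]
orientation: [2.054, 2.377, 0.001]
contact_force: [-0.2, 0.2, -1.3]
grip_width: 0.063
```

```bash
python3 - <<'E'
from h import *
print(r.get_obs()["contact_force"])
f=grab_frame("scene"); save("s8",f["frame"],5,(225,170,365,280))
E
```

```text
[-0.22576031  0.16996291 -1.33892366]
```

View pics/s8.png

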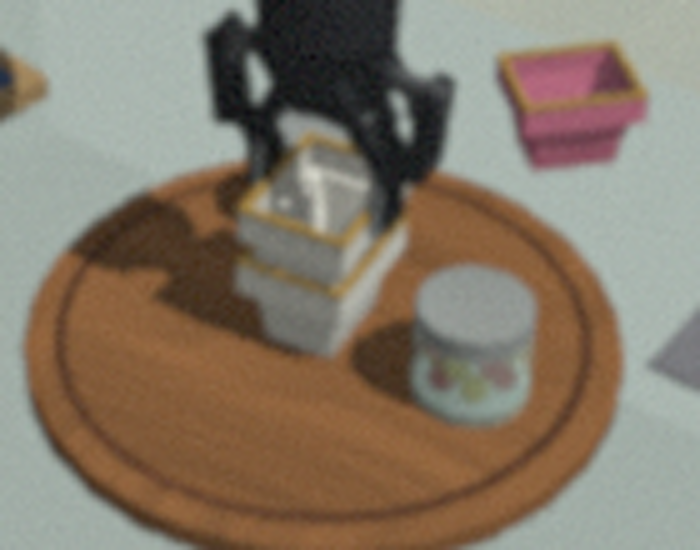

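Emit:
send_rows([
  [[0,0,-0.015],[0,0,0]],
  [[0,0,-0.025],[0,0,0]],
  [[0,0,-0.03],[0,0,0]],
  [[0,0,-0.025],[0,0,0]],
  [[0,0,-0.005],[0,0,0]],
])

```text
clock: 29.4
tcp_pos: [0.54, 0.2613, 0.2053]
orientation: [2.053, 2.376, 0.006]
contact_force: [0.4, -1.0, -1.4]
grip_width: 0.0635
```

```bash
python3 - <<'E'
from h import *
rows(.4784,-.2070,.203,98.3-100,20,True)
E
```

```text
tcp [0.54   0.2613 0.2053] yaw 98.34 q7 1.23
[[[-0.0227, -0.0064, 0.0001], [0, 0, 1.0]], [[-0.0232, -0.0044, 0.0001], [0, 0, 1.0]], [[-0.0235, -0.0024, 0.0001], [0, 0, 1.0]], [[-0.0236, -0.0003, 0.0001], [0, 0, 1.0]], [[-0.0236, 0.0017, 0.0001], [0, 0, 1.0]], [[-0.0233, 0.0038, 0.0001], [0, 0, 1.0]], [[-0.0229, 0.0058, 0.0001], [0, 0, 1.0]], [[-0.0223, 0.0078, 0.0001], [0, 0, 1.0]], [[-0.0215, 0.0097, 0.0001], [0, 0, 1.0]], [[-0.0206, 0.0115, 0.0001], [0, 0, 1.0]], [[-0.0195, 0.0133, 0.0001], [0, 0, 1.0]], [[-0.0183, 0.0149, 0.0001], [0, 0, 1.0]], [[-0.0169, 0.0165, 0.0001], [0, 0, 1.0]], [[-0.0154, 0.0179, 0.0001], [0, 0, 1.0]], [[-0.0138, 0.0192, 0.0001], [0, 0, 1.0]], [[-0.0121, 0.0203, 0.0001], [0, 0, 1.0]], [[-0.0103, 0.0213, 0.0001], [0, 0, 1.0]], [[-0.0084, 0.0221, 0.0001], [0, 0, 1.0]], [[-0.0064, 0.0227, 0.0001], [0, 0, 1.0]], [[-0.0044, 0.0232, 0.0001], [0, 0, 1.0]]]
```

Emit:
send_rows([
  [[-0.0227,-0.0064,0],[0,0,1]],
  [[-0.0232,-0.0044,0],[0,0,1]],
  [[-0.0235,-0.0024,0],[0,0,1]],
  [[-0.0236,-0.0003,0],[0,0,1]],
  [[-0.0236,0.0017,0],[0,0,1]],
  [[-0.0233,0.0038,0],[0,0,1]],
  [[-0.0229,0.0058,0],[0,0,1]],
  [[-0.0223,0.0078,0],[0,0,1]],
  [[-0.0215,0.0097,0],[0,0,1]],
  [[-0.0206,0.0115,0],[0,0,1]],
  [[-0.0195,0.0133,0],[0,0,1]],
  [[-0.0183,0.0149,0],[0,0,1]],
  [[-0.0169,0.0165,0],[0,0,1]],
  [[-0.0154,0.0179,0],[0,0,1]],
  [[-0.0138,0.0192,0],[0,0,1]],
  [[-0.0121,0.0203,0],[0,0,1]],
  [[-0.0103,0.0213,0],[0,0,1]],
  [[-0.0084,0.0221,0],[0,0,1]],
  [[-0.0064,0.0227,0],[0,0,1]],
  [[-0.0044,0.0232,0],[0,0,1]],
])

```text
clock: 31.9
tcp_pos: [0.4778, -0.2092, 0.2028]
orientation: [3.141, -0.054, 0.0]
contact_force: [0.6, 0.9, -1.7]
grip_width: 0.0629
```

Emit:
send_rows([
  [[0,0,0],[0,0,1]],
  [[0,0,0],[0,0,0.07]],
  [[0,0,0],[0,0,0]],
  [[0,0,0],[0,0,0]],
])

```text
clock: 32.4
tcp_pos: [0.4781, -0.2074, 0.2028]
orientation: [-3.136, 0.19, -0.0]
contact_force: [-0.5, 0.5, -1.9]
grip_width: 0.0629
```

```bash
python3 - <<'E'
from h import *
plan(.4785,-.2067,.0575,-7)
t=grab_frame("wrist"); save("w9",t["frame"])
E
```

```text
tcp [ 0.4781 -0.2074  0.2028] yaw -6.93 q7 0.42 w 0.0629
delta tool mm [  0.4  -0.7 145.3] | turn units [-0.002  0.     0.013]
```

View pics/w9.png

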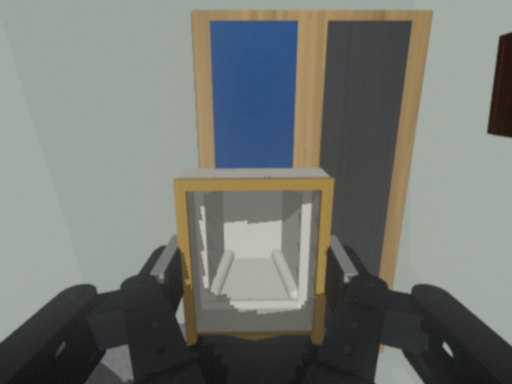

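Emit:
send_rows([
  [[0.0004,-0.0007,0.03],[0,0,0]],
  [[0,0,0.03],[0,0,0]],
  [[0,0,0.03],[0,0,0]],
  [[0,0,0.02],[0,0,0]],
  [[0,0,0.013],[0,0,0]],
  [[0,0,0.01],[0,0,0]],
  [[0,0,0.006],[0,0,0]],
  [[0,0,0.003],[0,0,0]],
  [[0,0,0.002],[0,0,0]],
  [[0,0,0.001],[0,0,0]],
  [[0,0,0],[0,0,0]],
])

```text
clock: 33.83
tcp_pos: [0.4785, -0.207, 0.0579]
orientation: [-3.136, 0.192, -0.0]
contact_force: [0.5, 0.2, -2.4]
grip_width: 0.0631
```

```bash
python3 - <<'E'
from h import *
plan(.4785,-.2067,.0575,-7); print(r.get_obs()["contact_force"])
E
```

```text
tcp [ 0.4785 -0.207   0.0579] yaw -6.99 q7 0.6 w 0.0631
delta tool mm [-0.1 -0.3  0.4] | turn units [-0.    -0.003  0.001]
[ 0.53808895  0.24385776 -2.40352262]
```

Emit:
send_rows([
  [[0,0,0.0008],[0,0,0]],
  [[0,0,0],[0,0,0]],
])

```text
clock: 34.08
tcp_pos: [0.4786, -0.2071, 0.0577]
orientation: [-3.135, 0.192, -0.001]
contact_force: [-2.5, 0.9, 5.6]
grip_width: 0.0633
```

Emit:
send_rows([
  [[0,0,0],[0,0,0]],
  [[0,0,0],[0,0,0]],
  [[0,0,0],[0,0,0]],
  [[0,0,0],[0,0,0]],
  [[0,0,-0.01],[0,0,0]],
  [[0,0,-0.02],[0,0,0]],
  [[0,0,-0.04],[0,0,0]],
  [[0,0,-0.05],[0,0,0]],
  [[0,0,-0.02],[0,0,0]],
  [[0,0,0],[0,0,0]],
], fingers=0)

```text
clock: 35.33
tcp_pos: [0.4794, -0.2073, 0.1989]
orientation: [-3.136, 0.192, -0.006]
contact_force: [0.5, 0.2, 0.1]
grip_width: 0.0853
```

```bash
python3 - <<'E'
from h import *
rows(.5389,.2604,.18,93,20,True)
f=grab_frame("wrist"); save("w10",f["frame"])
E
```

```text
tcp [ 0.4794 -0.2073  0.1989] yaw -7.0 q7 0.44
[[[0.0001, -0.0236, 0.0009], [0, 0, -1.0]], [[0.0022, -0.0235, 0.0009], [0, 0, -1.0]], [[0.0042, -0.0232, 0.0009], [0, 0, -1.0]], [[0.0062, -0.0227, 0.0009], [0, 0, -1.0]], [[0.0082, -0.0221, 0.0009], [0, 0, -1.0]], [[0.0101, -0.0213, 0.0009], [0, 0, -1.0]], [[0.0119, -0.0204, 0.0009], [0, 0, -1.0]], [[0.0136, -0.0193, 0.0009], [0, 0, -1.0]], [[0.0152, -0.018, 0.0009], [0, 0, -1.0]], [[0.0167, -0.0166, 0.0009], [0, 0, -1.0]], [[0.0181, -0.0151, 0.0009], [0, 0, -1.0]], [[0.0194, -0.0134, 0.0009], [0, 0, -1.0]], [[0.0205, -0.0117, 0.0009], [0, 0, -1.0]], [[0.0214, -0.0099, 0.0009], [0, 0, -1.0]], [[0.0222, -0.008, 0.0009], [0, 0, -1.0]], [[0.0228, -0.006, 0.0009], [0, 0, -1.0]], [[0.0232, -0.004, 0.0009], [0, 0, -1.0]], [[0.0235, -0.002, 0.0009], [0, 0, -1.0]], [[0.0236, 0.0001, 0.0009], [0, 0, -1.0]], [[0.0235, 0.0022, 0.0009], [0, 0, -1.0]]]
```

View pics/w10.png

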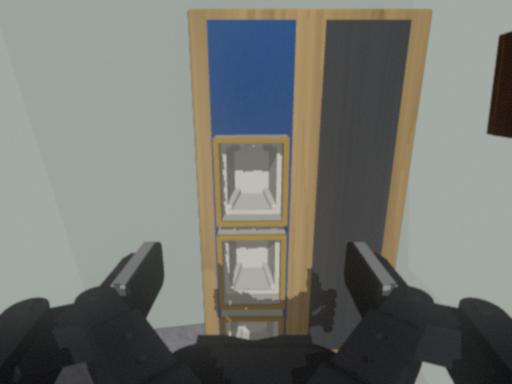

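Three dishes now stand in the row, so I go back for the last one.

Emit:
send_rows([
  [[0.0001,-0.0236,0.0009],[0,0,-1]],
  [[0.0022,-0.0235,0.0009],[0,0,-1]],
  [[0.0042,-0.0232,0.0009],[0,0,-1]],
  [[0.0062,-0.0227,0.0009],[0,0,-1]],
  [[0.0082,-0.0221,0.0009],[0,0,-1]],
  [[0.0101,-0.0213,0.0009],[0,0,-1]],
  [[0.0119,-0.0204,0.0009],[0,0,-1]],
  [[0.0136,-0.0193,0.0009],[0,0,-1]],
  [[0.0152,-0.018,0.0009],[0,0,-1]],
  [[0.0167,-0.0166,0.0009],[0,0,-1]],
  [[0.0181,-0.0151,0.0009],[0,0,-1]],
  [[0.0194,-0.0134,0.0009],[0,0,-1]],
  [[0.0205,-0.0117,0.0009],[0,0,-1]],
  [[0.0214,-0.0099,0.0009],[0,0,-1]],
  [[0.0222,-0.008,0.0009],[0,0,-1]],
  [[0.0228,-0.006,0.0009],[0,0,-1]],
  [[0.0232,-0.004,0.0009],[0,0,-1]],
  [[0.0235,-0.002,0.0009],[0,0,-1]],
  [[0.0236,0.0001,0.0009],[0,0,-1]],
  [[0.0235,0.0022,0.0009],[0,0,-1]],
])

```text
clock: 37.88
tcp_pos: [0.5378, 0.2625, 0.1787]
orientation: [-2.156, -2.285, 0.0]
contact_force: [1.1, -0.0, -1.1]
grip_width: 0.0854
```

Emit:
send_rows([
  [[0,0,0],[0,0,-1]],
  [[0,0,0],[0,0,-0.07]],
  [[0,0,0],[0,0,0]],
  [[0,0,0],[0,0,0]],
], fingers=25)

```text
clock: 38.38
tcp_pos: [0.538, 0.2606, 0.179]
orientation: [2.055, 2.376, -0.0]
contact_force: [-0.8, -0.8, 0.4]
grip_width: 0.0771
```

```bash
python3 - <<'E'
from h import *
plan(.5389,.2604,.0675,98.3); o=r.get_obs()
f=grab_frame("wrist"); save("w11",f["frame"])
t=grab_frame("top"); save("t4",t["frame"],5,(160,130,300,240))
E
```

```text
tcp [0.538  0.2606 0.179 ] yaw 98.29 q7 1.24 w 0.0771
delta tool mm [ -0.3   0.9 111.5] | turn units [-0.     0.001 -0.002]
```

View pics/w11.png

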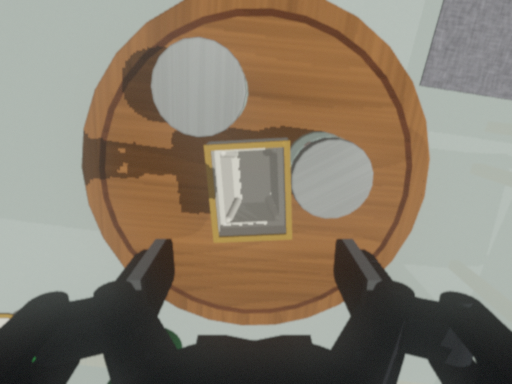

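```bash
python3 - <<'E'
from h import *
o=r.get_obs(); f=grab_frame("wrist"); save("w11c",f["frame"],5,(140,30,300,140)) ; save("w11d",f["frame"],4.5,(200,125,380,250))
k=6
def up(fn,box,z,name):
    x0,y0,x1,y1=box; im=cv2.resize(f["frame"][y0:y1,x0:x1],None,fx=k,fy=k,interpolation=cv2.INTER_CUBIC).astype(int)
    c=rect(fn(im)); uv=(c+.5)/k-.5+[x0,y0]; P=ray(f,uv,z,o)[:,:2]
    (a,b),(w,h),an=cv2.minAreaRect((P*1000).astype(np.float32)); (ca,cb),rr=cv2.minEnclosingCircle((P*1000).astype(np.float32));print(name,np.round([a,b,w,h,an],1),"circ",np.round([ca,cb,rr*2],1))
    cv2.imwrite("pics/m_"+name+".png",fn(im).astype(np.uint8)*255)
up(lambda i:((i[:,:,0]-i[:,:,2]>60)&(i[:,:,1]>100)&(i[:,:,1]*1.0>i[:,:,0]*.75)),(198,133,296,250),.09,"rim")
E
```

```text
rim [538.3 258.5  82.6  67.2  11.3] circ [538.2 258.2 104.5]
```

View pics/w11d.png

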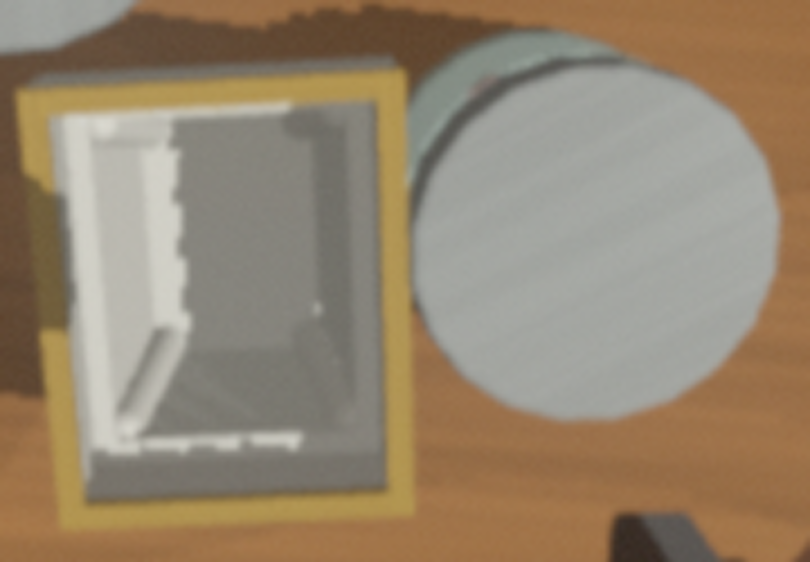

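View pics/t4.png

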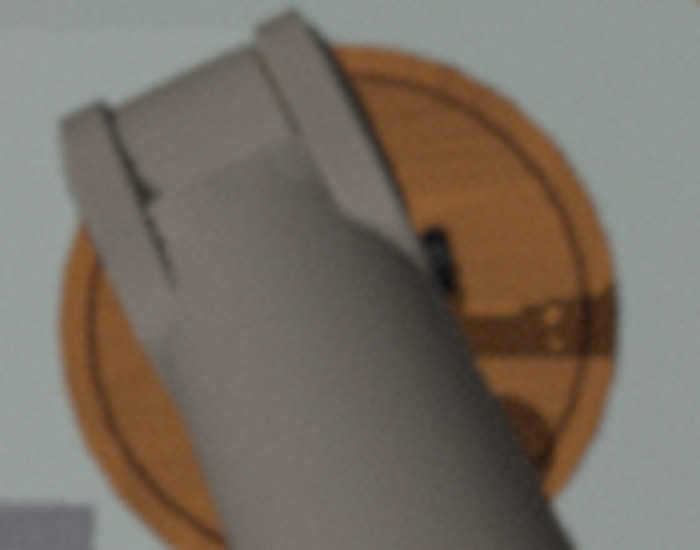

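```bash
python3 - <<'E'
from h import *
o=r.get_obs(); f=grab_frame("wrist")
A=np.array([(597,57),(597,421),(414,240),(780,232)])/4.5+[200,125]-.4
B=np.array([(199,37.5),(199,136),(151,87),(248,85)])
for z in(.092,.106,.120):
    for n,c in(("A",A),("B",B)):
        P=ray(f,c,z,o)[:,:2]; print(n,z,(P.mean(0)*1000).round(1),"diam",np.linalg.norm(P[0]-P[1])*1000,np.linalg.norm(P[2]-P[3])*1000)
E
```

```text
A 0.092 [515.7 319.6] diam 64.5374487721526 62.60153224509209
B 0.092 [464.3 211.7] diam 66.4942916277832 68.83503773935718
A 0.106 [512.7 315.4] diam 60.61241291065441 58.79423487400737
B 0.106 [464.4 214.1] diam 62.450244579295145 64.64863129170806
A 0.12 [509.7 311.2] diam 56.68737704915607 54.986937502922686
B 0.12 [464.6 216.5] diam 58.40619753080698 60.4622248440589
```

View pics/w11c.png

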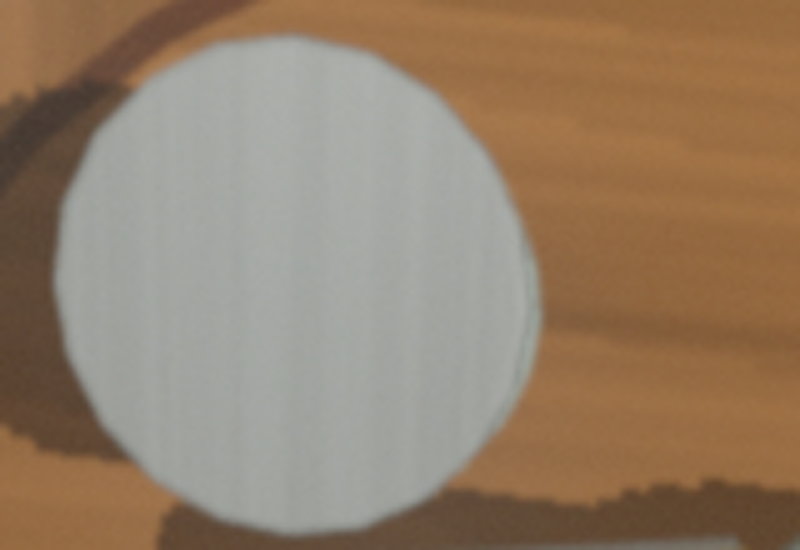

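```bash
python3 - <<'E'
from h import *
rows(.5157,.3196,.165,11.3,18,True)
E
```

```text
tcp [0.5379 0.2608 0.1791] yaw 98.33 q7 1.24
[[[0.0034, -0.0007, 0.0008], [0, 0, 0.97]], [[0.0033, -0.001, 0.0008], [0, 0, 0.97]], [[0.0032, -0.0013, 0.0008], [0, 0, 0.97]], [[0.0031, -0.0016, 0.0008], [0, 0, 0.97]], [[0.003, -0.0018, 0.0008], [0, 0, 0.97]], [[0.0028, -0.0021, 0.0008], [0, 0, 0.97]], [[0.0026, -0.0023, 0.0008], [0, 0, 0.97]], [[0.0024, -0.0025, 0.0008], [0, 0, 0.97]], [[0.0022, -0.0027, 0.0008], [0, 0, 0.97]], [[0.002, -0.0029, 0.0008], [0, 0, 0.97]], [[0.0017, -0.003, 0.0008], [0, 0, 0.97]], [[0.0014, -0.0032, 0.0008], [0, 0, 0.97]], [[0.0012, -0.0033, 0.0008], [0, 0, 0.97]], [[0.0009, -0.0034, 0.0008], [0, 0, 0.97]], [[0.0006, -0.0034, 0.0008], [0, 0, 0.97]], [[0.0003, -0.0035, 0.0008], [0, 0, 0.97]], [[0.0, -0.0035, 0.0008], [0, 0, 0.97]], [[-0.0003, -0.0035, 0.0008], [0, 0, 0.97]]]
```

Emit:
send_rows([
  [[0.0034,-0.0007,0],[0,0,0.97]],
  [[0.0033,-0.001,0],[0,0,0.97]],
  [[0.0032,-0.0013,0],[0,0,0.97]],
  [[0.0031,-0.0016,0],[0,0,0.97]],
  [[0.003,-0.0018,0],[0,0,0.97]],
  [[0.0028,-0.0021,0],[0,0,0.97]],
  [[0.0026,-0.0023,0],[0,0,0.97]],
  [[0.0024,-0.0025,0],[0,0,0.97]],
  [[0.0022,-0.0027,0],[0,0,0.97]],
  [[0.002,-0.0029,0],[0,0,0.97]],
  [[0.0017,-0.003,0],[0,0,0.97]],
  [[0.0014,-0.0032,0],[0,0,0.97]],
  [[0.0012,-0.0033,0],[0,0,0.97]],
  [[0.0009,-0.0034,0],[0,0,0.97]],
  [[0.0006,-0.0034,0],[0,0,0.97]],
  [[0.0003,-0.0035,0],[0,0,0.97]],
  [[0,-0.0035,0],[0,0,0.97]],
  [[-0.0003,-0.0035,0],[0,0,0.95]],
  [[0,0,0],[0,0,0]],
  [[0,0,0],[0,0,0]],
], fingers=0)

```text
clock: 41.08
tcp_pos: [0.5159, 0.3195, 0.179]
orientation: [3.126, 0.308, 0.0]
contact_force: [0.2, 0.3, -0.9]
grip_width: 0.0854
```

```bash
python3 - <<'E'
from h import *
plan(.5157,.3196,.042,11.3); 
f=grab_frame("wrist"); save("w12",f["frame"])
E
```

```text
tcp [0.5159 0.3195 0.179 ] yaw 11.24 q7 -0.22 w 0.0854
delta tool mm [ -0.2  -0.2 137. ] | turn units [ 0.001 -0.    -0.013]
```

View pics/w12.png

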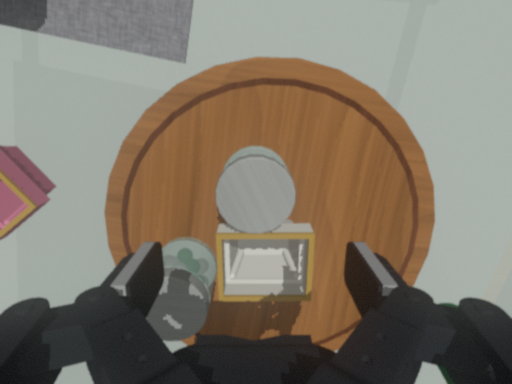

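```bash
python3 - <<'E'
from h import *
o=r.get_obs(); f=grab_frame("wrist"); save("w12c",f["frame"],5,(205,135,325,240))
k=6;x0,y0,x1,y1=(205,135,305,240)
im=cv2.resize(f["frame"][y0:y1,x0:x1],None,fx=k,fy=k,interpolation=cv2.INTER_CUBIC)
g=cv2.GaussianBlur(cv2.cvtColor(im,cv2.COLOR_RGB2GRAY),(9,9),2)
h=cv2.HoughCircles(g,cv2.HOUGH_GRADIENT,1.5,50,param1=80,param2=30,minRadius=210,maxRadius=260)
print(h[0][:3] if h is not None else None)
if h is not None:
  for c in h[0][:3]:
    uv=[((c[0]+.5)/k-.5+x0,(c[1]+.5)/k-.5+y0)]; print(ray(f,uv,.092,o).round(4))
E
```

```text
None
```

View pics/w12c.png

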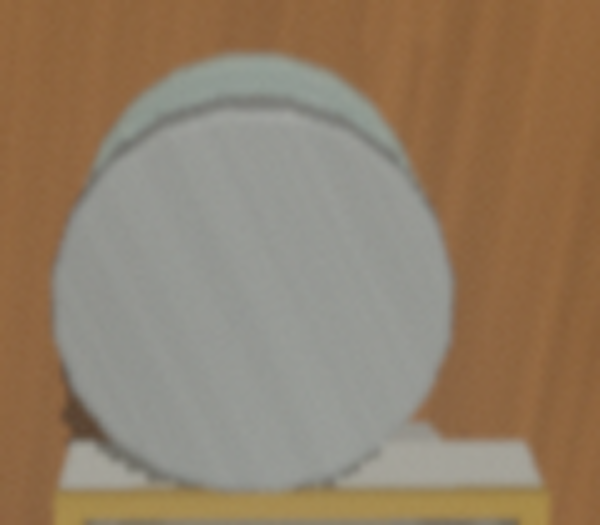

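```bash
python3 - <<'E'
from h import *
o=r.get_obs(); f=grab_frame("wrist")
print(ray(f,[(255.2,194)],.092,o)); P=ray(f,[(255.2,194)],.092,o)[0]
plan(P[0],P[1],.042,11.3)
E
```

```text
[[0.51692377 0.32127738 0.092     ]]
tcp [0.516  0.3194 0.179 ] yaw 11.17 q7 -0.22 w 0.0857
delta tool mm [  1.3  -1.7 137. ] | turn units [-0.001 -0.    -0.025]
```

Emit:
send_rows([
  [[0.0007,-0.0009,0.03],[0,0,0]],
  [[0,0,0.03],[0,0,0]],
  [[0,0,0.02],[0,0,0]],
  [[0,0,0.017],[0,0,0]],
  [[0,0,0.015],[0,0,0]],
  [[0,0,0.015],[0,0,0]],
  [[0,0,0.01],[0,0,0]],
  [[0,0,0],[0,0,0]],
])

```text
clock: 42.22
tcp_pos: [0.5161, 0.3204, 0.0413]
orientation: [3.126, 0.305, -0.002]
contact_force: [-0.5, -0.6, -0.6]
grip_width: 0.0855
```

Emit:
send_rows([
  [[0,0,0],[0,0,0]],
  [[0,0,0],[0,0,0]],
  [[0,0,0],[0,0,0]],
  [[0,0,0],[0,0,0]],
  [[0,0,0],[0,0,0]],
  [[0,0,0],[0,0,0]],
], fingers=140, grip_force=60)

```text
clock: 42.98
tcp_pos: [0.5171, 0.3211, 0.0429]
orientation: [-3.126, -0.305, -0.002]
contact_force: [0.6, -0.7, 5.8]
grip_width: 0.0628
```

Emit:
send_rows([
  [[0,-0.001,-0.004],[0,0,0]],
  [[0,-0.001,-0.006],[0,0,0]],
  [[0,-0.001,-0.02],[0,0,0]],
  [[0,0,-0.03],[0,0,0]],
  [[0,0,-0.03],[0,0,0]],
  [[0,0,-0.03],[0,0,0]],
  [[0,0,-0.03],[0,0,0]],
  [[0,0,0],[0,0,0]],
  [[0,0,0],[0,0,0]],
])

```text
clock: 44.1
tcp_pos: [0.5152, 0.3234, 0.1917]
orientation: [3.127, 0.305, -0.001]
contact_force: [-0.6, -0.7, -2.0]
grip_width: 0.063
```

```bash
python3 - <<'E'
from h import *
f=grab_frame("wrist"); save("w13",f["frame"])
f=grab_frame("scene"); save("s9",f["frame"],1.5)
rows(.5774,-.3026,.20,-7,20,True)
E
```

```text
tcp [0.5149 0.3232 0.1908] yaw 11.16 q7 -0.23
[[[-0.003, 0.0313, -0.0005], [0, 0, 0.18]], [[-0.0025, 0.0313, -0.0005], [0, 0, 0.18]], [[-0.002, 0.0314, -0.0005], [0, 0, 0.18]], [[-0.0015, 0.0314, -0.0005], [0, 0, 0.18]], [[-0.001, 0.0314, -0.0005], [0, 0, 0.18]], [[-0.0005, 0.0314, -0.0005], [0, 0, 0.18]], [[-0.0, 0.0314, -0.0005], [0, 0, 0.18]], [[0.0005, 0.0314, -0.0005], [0, 0, 0.18]], [[0.001, 0.0314, -0.0005], [0, 0, 0.18]], [[0.0015, 0.0314, -0.0005], [0, 0, 0.18]], [[0.002, 0.0314, -0.0005], [0, 0, 0.18]], [[0.0025, 0.0313, -0.0005], [0, 0, 0.18]], [[0.003, 0.0313, -0.0005], [0, 0, 0.18]], [[0.0035, 0.0313, -0.0005], [0, 0, 0.18]], [[0.004, 0.0312, -0.0005], [0, 0, 0.18]], [[0.0045, 0.0311, -0.0005], [0, 0, 0.18]], [[0.005, 0.0311, -0.0005], [0, 0, 0.18]], [[0.0054, 0.031, -0.0005], [0, 0, 0.18]], [[0.0059, 0.0309, -0.0005], [0, 0, 0.18]], [[0.0064, 0.0308, -0.0005], [0, 0, 0.18]]]
```

View pics/w13.png

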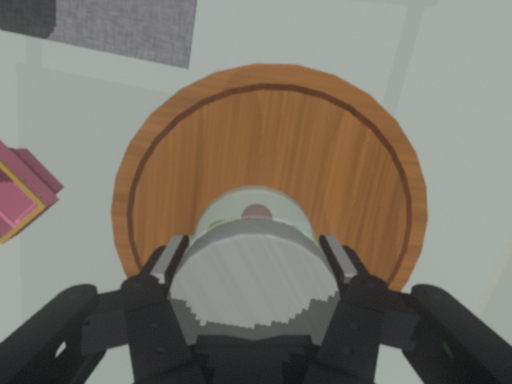

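View pics/s9.png

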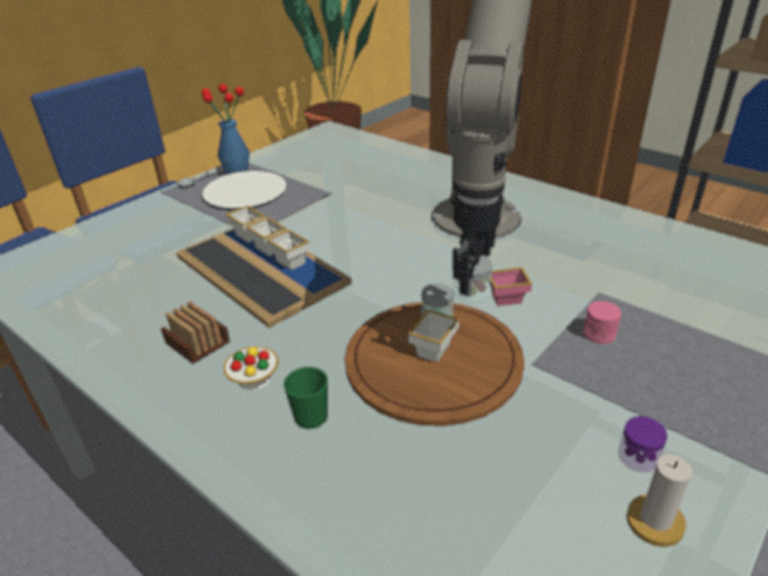

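Emit:
send_rows([
  [[-0.003,0.0313,-0.0005],[0,0,0.18]],
  [[-0.0025,0.0313,-0.0005],[0,0,0.18]],
  [[-0.002,0.0314,-0.0005],[0,0,0.18]],
  [[-0.0015,0.0314,-0.0005],[0,0,0.18]],
  [[-0.001,0.0314,-0.0005],[0,0,0.18]],
  [[-0.0005,0.0314,-0.0005],[0,0,0.18]],
  [[0,0.0314,-0.0005],[0,0,0.18]],
  [[0.0005,0.0314,-0.0005],[0,0,0.18]],
  [[0.001,0.0314,-0.0005],[0,0,0.18]],
  [[0.0015,0.0314,-0.0005],[0,0,0.18]],
  [[0.002,0.0314,-0.0005],[0,0,0.18]],
  [[0.0025,0.0313,-0.0005],[0,0,0.18]],
  [[0.003,0.0313,-0.0005],[0,0,0.18]],
  [[0.0035,0.0313,-0.0005],[0,0,0.18]],
  [[0.004,0.0312,-0.0005],[0,0,0.18]],
  [[0.0045,0.0311,-0.0005],[0,0,0.18]],
  [[0.005,0.0311,-0.0005],[0,0,0.18]],
  [[0.0054,0.031,-0.0005],[0,0,0.18]],
  [[0.0059,0.0309,-0.0005],[0,0,0.18]],
  [[0.0064,0.0308,-0.0005],[0,0,0.2]],
])

```text
clock: 46.7
tcp_pos: [0.5781, -0.3042, 0.202]
orientation: [-3.135, 0.193, 0.0]
contact_force: [0.4, -0.0, -1.9]
grip_width: 0.0626
```

Emit:
send_rows([
  [[0,0,0],[0,0,0]],
  [[0,0,0],[0,0,0]],
  [[0,0,0],[0,0,0]],
])

```text
clock: 47.08
tcp_pos: [0.5792, -0.3009, 0.2018]
orientation: [-3.135, 0.188, 0.0]
contact_force: [-1.0, -0.5, -2.2]
grip_width: 0.063
```

```bash
python3 - <<'E'
from h import *
plan(.5774,-.3026,.0335,-7)
f=grab_frame("wrist"); save("w14",f["frame"])
E
```

```text
tcp [ 0.5792 -0.3009  0.2018] yaw -6.87 q7 0.6 w 0.063
delta tool mm [ -1.5   2.1 168.3] | turn units [-0.012  0.003  0.027]
```

View pics/w14.png

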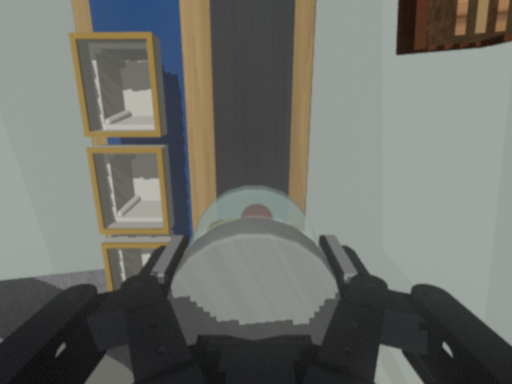

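Emit:
send_rows([
  [[-0.0015,0.002,0.03],[0,0,0]],
  [[0,0,0.03],[0,0,0]],
  [[0,0,0.03],[0,0,0]],
  [[0,0,0.03],[0,0,0]],
  [[0,0,0.02],[0,0,0]],
  [[0,0,0.012],[0,0,0]],
  [[0,0,0.007],[0,0,0]],
  [[0,0,0.004],[0,0,0]],
  [[0,0,0.002],[0,0,0]],
  [[0,0,0.001],[0,0,0]],
  [[0,0,0],[0,0,0]],
])

```text
clock: 48.5
tcp_pos: [0.5776, -0.3038, 0.0363]
orientation: [3.136, -0.19, 0.001]
contact_force: [-0.5, -0.8, -1.9]
grip_width: 0.0631
```

```bash
python3 - <<'E'
from h import *
plan(.5774,-.3026,.0335,-7); print(r.get_obs()["contact_force"])
E
```

```text
tcp [ 0.5776 -0.3038  0.0363] yaw -6.95 q7 0.71 w 0.0631
delta tool mm [-0.3 -1.2  2.8] | turn units [ 0.    -0.005  0.011]
[-0.47544187 -0.83984678 -1.85099422]
```

Emit:
send_rows([
  [[0,-0.001,0.001],[0,0,0]],
  [[0,0,0.001],[0,0,0]],
  [[0,0,0.0008],[0,0,0]],
  [[0,0,0],[0,0,0]],
])

```text
clock: 49.0
tcp_pos: [0.5775, -0.3028, 0.0331]
orientation: [-3.136, 0.19, 0.0]
contact_force: [-0.4, -0.7, -2.2]
grip_width: 0.0626
```

Emit:
send_rows([
  [[0,0,0.0008],[0,0,0]],
  [[0,0,0.0005],[0,0,0]],
  [[0,0,0],[0,0,0]],
])

```text
clock: 49.38
tcp_pos: [0.5775, -0.3029, 0.033]
orientation: [-3.135, 0.191, -0.001]
contact_force: [-3.4, 2.6, 6.8]
grip_width: 0.0631
```

Emit:
send_rows([
  [[0,0,0],[0,0,0]],
  [[0,0,0],[0,0,0]],
  [[0,0,0],[0,0,0]],
  [[0,0,0],[0,0,0]],
  [[0,0,-0.01],[0,0,0]],
  [[0,0,-0.02],[0,0,0]],
  [[0,0,-0.04],[0,0,0]],
  [[0,0,-0.05],[0,0,0]],
  [[0,0,-0.03],[0,0,0]],
  [[0,0,0],[0,0,0]],
  [[0,0,0],[0,0,0]],
], fingers=0)

```text
clock: 50.75
tcp_pos: [0.5773, -0.3025, 0.1821]
orientation: [-3.135, 0.19, -0.0]
contact_force: [-0.0, 0.4, -0.2]
grip_width: 0.0855
```

```bash
python3 - <<'E'
from h import *
f=grab_frame("wrist"); save("w15",f["frame"])
rows(.5389,.2604,.18,93,20,True)
E
```

```text
tcp [ 0.577  -0.3023  0.1814] yaw -6.94 q7 0.61
[[[-0.0053, -0.0277, 0.0001], [0, 0, -1.0]], [[-0.0029, -0.0281, 0.0001], [0, 0, -1.0]], [[-0.0004, -0.0282, 0.0001], [0, 0, -1.0]], [[0.0021, -0.0281, 0.0001], [0, 0, -1.0]], [[0.0045, -0.0278, 0.0001], [0, 0, -1.0]], [[0.0069, -0.0273, 0.0001], [0, 0, -1.0]], [[0.0093, -0.0266, 0.0001], [0, 0, -1.0]], [[0.0115, -0.0257, 0.0001], [0, 0, -1.0]], [[0.0137, -0.0246, 0.0001], [0, 0, -1.0]], [[0.0158, -0.0233, 0.0001], [0, 0, -1.0]], [[0.0178, -0.0219, 0.0001], [0, 0, -1.0]], [[0.0196, -0.0202, 0.0001], [0, 0, -1.0]], [[0.0213, -0.0184, 0.0001], [0, 0, -1.0]], [[0.0229, -0.0165, 0.0001], [0, 0, -1.0]], [[0.0242, -0.0145, 0.0001], [0, 0, -1.0]], [[0.0254, -0.0123, 0.0001], [0, 0, -1.0]], [[0.0263, -0.01, 0.0001], [0, 0, -1.0]], [[0.0271, -0.0077, 0.0001], [0, 0, -1.0]], [[0.0277, -0.0053, 0.0001], [0, 0, -1.0]], [[0.0281, -0.0029, 0.0001], [0, 0, -1.0]]]
```

View pics/w15.png

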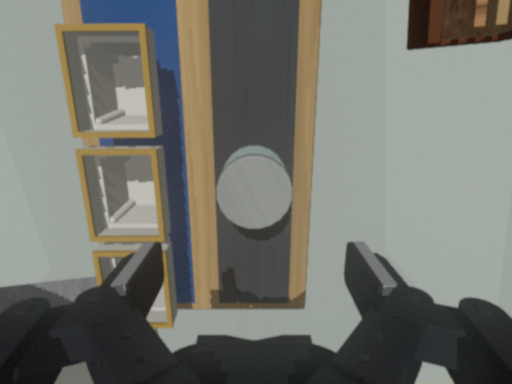

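Jar A stands on the dark strip. Now I go back for the last dish.

Emit:
send_rows([
  [[-0.0053,-0.0277,0],[0,0,-1]],
  [[-0.0029,-0.0281,0],[0,0,-1]],
  [[-0.0004,-0.0282,0],[0,0,-1]],
  [[0.0021,-0.0281,0],[0,0,-1]],
  [[0.0045,-0.0278,0],[0,0,-1]],
  [[0.0069,-0.0273,0],[0,0,-1]],
  [[0.0093,-0.0266,0],[0,0,-1]],
  [[0.0115,-0.0257,0],[0,0,-1]],
  [[0.0137,-0.0246,0],[0,0,-1]],
  [[0.0158,-0.0233,0],[0,0,-1]],
  [[0.0178,-0.0219,0],[0,0,-1]],
  [[0.0196,-0.0202,0],[0,0,-1]],
  [[0.0213,-0.0184,0],[0,0,-1]],
  [[0.0229,-0.0165,0],[0,0,-1]],
  [[0.0242,-0.0145,0],[0,0,-1]],
  [[0.0254,-0.0123,0],[0,0,-1]],
  [[0.0263,-0.01,0],[0,0,-1]],
  [[0.0271,-0.0077,0],[0,0,-1]],
  [[0.0277,-0.0053,0],[0,0,-1]],
  [[0.0281,-0.0029,0],[0,0,-1]],
])

```text
clock: 53.3
tcp_pos: [0.5391, 0.2615, 0.1819]
orientation: [-2.155, -2.286, -0.0]
contact_force: [-0.1, 0.3, -0.6]
grip_width: 0.0853
```

Emit:
send_rows([
  [[0,0,0],[0,0,-1]],
  [[0,0,0],[0,0,-0.6]],
  [[0,0,0],[0,0,0]],
  [[0,0,0],[0,0,0]],
  [[0,0,0],[0,0,0]],
], grip_force=40)

```text
clock: 53.92
tcp_pos: [0.5393, 0.2597, 0.1819]
orientation: [1.997, 2.425, 0.0]
contact_force: [0.1, 0.1, -0.5]
grip_width: 0.0854
```

```bash
python3 - <<'E'
from h import *
o=r.get_obs(); f=grab_frame("wrist"); save("w16",f["frame"]); save("w16c",f["frame"],5,(190,130,310,250))
k=6
def up(fn,box,z,name):
    x0,y0,x1,y1=box; im=cv2.resize(f["frame"][y0:y1,x0:x1],None,fx=k,fy=k,interpolation=cv2.INTER_CUBIC).astype(int)
    c=rect(fn(im)); uv=(c+.5)/k-.5+[x0,y0]; P=ray(f,uv,z,o)[:,:2]
    (a,b),(w,h),an=cv2.minAreaRect((P*1000).astype(np.float32));print(name,np.round([a,b,w,h,an],1)); return a/1e3,b/1e3
a,b=up(lambda i:((i[:,:,0]-i[:,:,2]>60)&(i[:,:,1]>100)&(i[:,:,1]*1.0>i[:,:,0]*.75)),(190,130,310,250),.09,"rim")
plan(a,b,.067,101)
E
```

```text
rim [536.9 258.8  84.9  66.7  11.4]
tcp [0.5393 0.2597 0.1819] yaw 101.04 q7 1.28 w 0.0855
delta tool mm [ -0.4  -2.5 114.9] | turn units [ 0.    -0.     0.008]
```

View pics/w16.png

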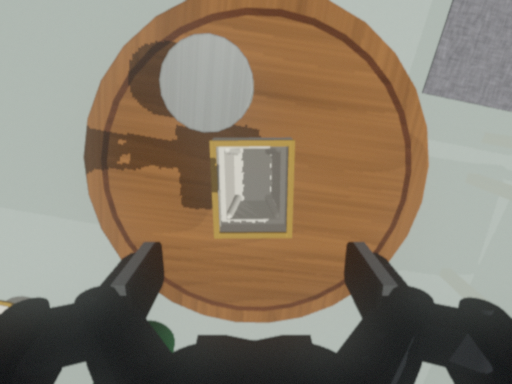

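View pics/w16c.png

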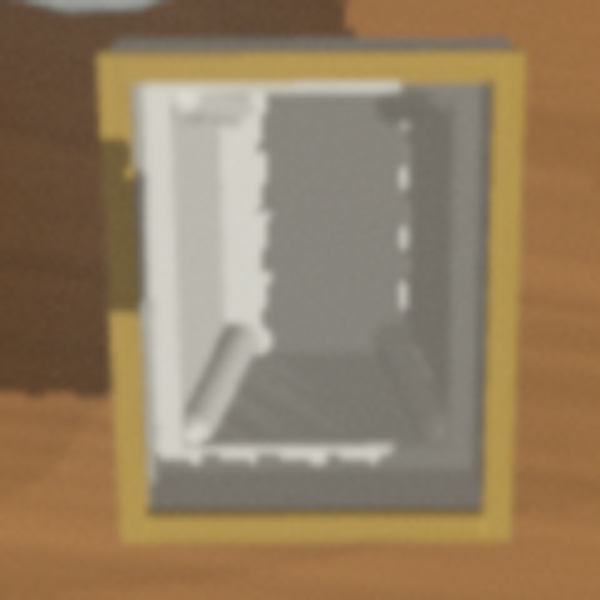

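```bash
python3 - <<'E'
from h import *
o=r.get_obs(); f=grab_frame("wrist")
P=ray(f,np.array([(97,54),(526,52),(513,541),(121,541)])/5+[190,130]-.4,.09,o)[:,:2]; m=P.mean(0); print(P.round(4),m, np.linalg.norm(P[0]-P[1]),np.linalg.norm(P[1]-P[2]))
for i,j in((0,1),(3,2)): e=P[j]-P[i]; print(np.degrees(np.arctan2(e[1],e[0])))
plan(m[0],m[1],.067,101)
E
```

```text
[[0.5045 0.2192]
 [0.4917 0.2831]
 [0.5713 0.2996]
 [0.5838 0.2353]] [0.53780582 0.25928461] 0.06520982440163163 0.08123692592583126
101.29611986036926
101.00830899020843
tcp [0.5393 0.2597 0.1819] yaw 101.04 q7 1.28 w 0.0855
delta tool mm [-1.000e-01 -1.500e+00  1.149e+02] | turn units [0.001 0.    0.008]
```

Emit:
send_rows([
  [[0,-0.0013,0.03],[0,0,0]],
  [[0,0,0.03],[0,0,0]],
  [[0,0,0.02],[0,0,0]],
  [[0,0,0.015],[0,0,0]],
  [[0,0,0.012],[0,0,0]],
  [[0,0,0.008],[0,0,0]],
  [[0,0,0],[0,0,0]],
  [[0,0,0],[0,0,0]],
])

```text
clock: 55.02
tcp_pos: [0.5384, 0.2595, 0.0674]
orientation: [1.997, 2.425, 0.001]
contact_force: [-0.0, -0.1, -0.3]
grip_width: 0.0853
```

Emit:
send_rows([
  [[0,0,0],[0,0,0]],
  [[0,0,0],[0,0,0]],
  [[0,0,0],[0,0,0]],
  [[0,0,0],[0,0,0]],
  [[0,0,0],[0,0,0]],
  [[0,0,0],[0,0,0]],
], fingers=130)

```text
clock: 55.78
tcp_pos: [0.5384, 0.2595, 0.0677]
orientation: [1.997, 2.425, 0.002]
contact_force: [-2.5, -0.8, 5.5]
grip_width: 0.0629
```

Emit:
send_rows([
  [[0,0,-0.004],[0,0,0]],
  [[0,0,-0.008],[0,0,0]],
  [[0,0,-0.03],[0,0,0]],
  [[0,0,-0.03],[0,0,0]],
  [[0,0,-0.03],[0,0,0]],
  [[0,0,-0.02],[0,0,0]],
  [[0,0,0],[0,0,0]],
  [[0,0,0],[0,0,0]],
])

```text
clock: 56.78
tcp_pos: [0.5373, 0.2591, 0.188]
orientation: [-1.997, -2.425, 0.002]
contact_force: [0.4, -0.4, -1.1]
grip_width: 0.0632
```

```bash
python3 - <<'E'
from h import *
o,Rt=state(); rows(.4894,-.1177,.19,yaw(Rt)-100,20,True)
f=grab_frame("wrist"); save("w17",f["frame"])
E
```

```text
tcp [0.5373 0.2591 0.188 ] yaw 101.06 q7 1.28
[[[-0.018, -0.006, -0.0001], [0, 0, 1.0]], [[-0.0185, -0.0044, -0.0001], [0, 0, 1.0]], [[-0.0188, -0.0027, -0.0001], [0, 0, 1.0]], [[-0.019, -0.0011, -0.0001], [0, 0, 1.0]], [[-0.019, 0.0006, -0.0001], [0, 0, 1.0]], [[-0.0189, 0.0022, -0.0001], [0, 0, 1.0]], [[-0.0186, 0.0038, -0.0001], [0, 0, 1.0]], [[-0.0182, 0.0055, -0.0001], [0, 0, 1.0]], [[-0.0176, 0.007, -0.0001], [0, 0, 1.0]], [[-0.017, 0.0085, -0.0001], [0, 0, 1.0]], [[-0.0162, 0.01, -0.0001], [0, 0, 1.0]], [[-0.0152, 0.0113, -0.0001], [0, 0, 1.0]], [[-0.0142, 0.0126, -0.0001], [0, 0, 1.0]], [[-0.013, 0.0138, -0.0001], [0, 0, 1.0]], [[-0.0118, 0.0149, -0.0001], [0, 0, 1.0]], [[-0.0104, 0.0159, -0.0001], [0, 0, 1.0]], [[-0.009, 0.0167, -0.0001], [0, 0, 1.0]], [[-0.0075, 0.0174, -0.0001], [0, 0, 1.0]], [[-0.006, 0.018, -0.0001], [0, 0, 1.0]], [[-0.0044, 0.0185, -0.0001], [0, 0, 1.0]]]
```

View pics/w17.png

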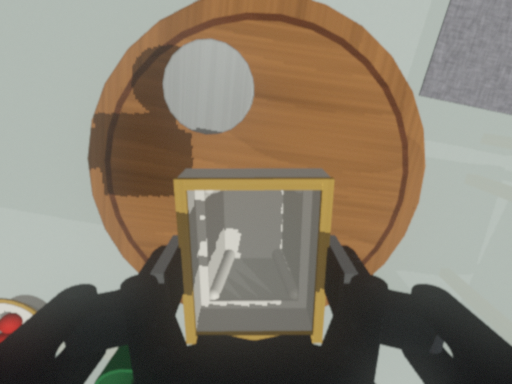

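Emit:
send_rows([
  [[-0.018,-0.006,0],[0,0,1]],
  [[-0.0185,-0.0044,0],[0,0,1]],
  [[-0.0188,-0.0027,0],[0,0,1]],
  [[-0.019,-0.0011,0],[0,0,1]],
  [[-0.019,0.0006,0],[0,0,1]],
  [[-0.0189,0.0022,0],[0,0,1]],
  [[-0.0186,0.0038,0],[0,0,1]],
  [[-0.0182,0.0055,0],[0,0,1]],
  [[-0.0176,0.007,0],[0,0,1]],
  [[-0.017,0.0085,0],[0,0,1]],
  [[-0.0162,0.01,0],[0,0,1]],
  [[-0.0152,0.0113,0],[0,0,1]],
  [[-0.0142,0.0126,0],[0,0,1]],
  [[-0.013,0.0138,0],[0,0,1]],
  [[-0.0118,0.0149,0],[0,0,1]],
  [[-0.0104,0.0159,0],[0,0,1]],
  [[-0.009,0.0167,0],[0,0,1]],
  [[-0.0075,0.0174,0],[0,0,1]],
  [[-0.006,0.018,0],[0,0,1]],
  [[-0.0044,0.0185,0],[0,0,1]],
])

```text
clock: 59.32
tcp_pos: [0.4892, -0.118, 0.1881]
orientation: [3.141, 0.023, -0.002]
contact_force: [0.3, -0.7, -2.1]
grip_width: 0.063
```

Emit:
send_rows([
  [[0,0,0],[0,0,1]],
  [[0,0,0],[0,0,0.6]],
  [[0,0,0],[0,0,0]],
  [[0,0,0],[0,0,0]],
  [[0,0,0],[0,0,0]],
])

```text
clock: 59.95
tcp_pos: [0.4898, -0.1174, 0.1888]
orientation: [3.136, -0.19, -0.0]
contact_force: [-0.8, 0.4, -1.9]
grip_width: 0.0632
```

```bash
python3 - <<'E'
from h import *
plan(.4895,-.1174,.0575,-7)
t=grab_frame("wrist"); save("w18",t["frame"])
E
```

```text
tcp [ 0.4898 -0.1174  0.1888] yaw -6.92 q7 0.23 w 0.0632
delta tool mm [ -0.3   0.  131.3] | turn units [0.    0.002 0.016]
```

View pics/w18.png

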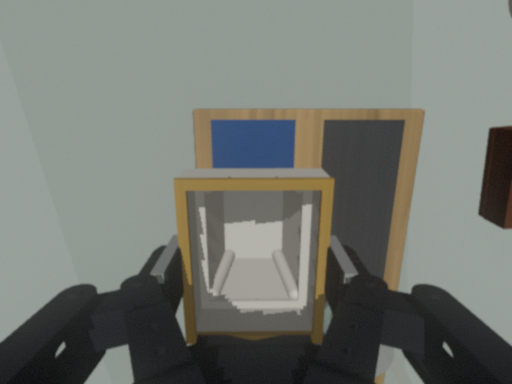

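Emit:
send_rows([
  [[-0.0003,0,0.03],[0,0,0]],
  [[0,0,0.03],[0,0,0]],
  [[0,0,0.025],[0,0,0]],
  [[0,0,0.015],[0,0,0]],
  [[0,0,0.012],[0,0,0]],
  [[0,0,0.008],[0,0,0]],
  [[0,0,0.006],[0,0,0]],
  [[0,0,0.003],[0,0,0]],
  [[0,0,0.001],[0,0,0]],
  [[0,0,0],[0,0,0]],
  [[0,0,0],[0,0,0]],
])

```text
clock: 61.38
tcp_pos: [0.4897, -0.1174, 0.0591]
orientation: [-3.136, 0.19, -0.001]
contact_force: [-1.1, 0.4, -1.9]
grip_width: 0.0632
```

Emit:
send_rows([
  [[0,0,0.001],[0,0,0]],
  [[0,0,0.001],[0,0,0]],
  [[0,0,0.0003],[0,0,0]],
  [[0,0,0],[0,0,0]],
])

```text
clock: 61.88
tcp_pos: [0.4897, -0.1174, 0.0576]
orientation: [-3.135, 0.191, -0.001]
contact_force: [-4.1, 1.0, 13.6]
grip_width: 0.0633
```

Emit:
send_rows([
  [[0,0,0],[0,0,0]],
  [[0,0,0],[0,0,0]],
  [[0,0,0],[0,0,0]],
  [[0,0,0],[0,0,0]],
  [[0,0,-0.01],[0,0,0]],
  [[0,0,-0.02],[0,0,0]],
  [[0,0,-0.04],[0,0,0]],
  [[0,0,-0.05],[0,0,0]],
  [[0,0,-0.02],[0,0,0]],
  [[0,0,0],[0,0,0]],
], fingers=0)

```text
clock: 63.12
tcp_pos: [0.4906, -0.1175, 0.1984]
orientation: [-3.135, 0.19, -0.006]
contact_force: [0.2, -0.1, -0.1]
grip_width: 0.0854
```

```bash
python3 - <<'E'
from h import *
f=grab_frame("wrist"); save("w19",f["frame"])
rows(.4655,.2135,.20,20,10,True)
E
```

```text
tcp [ 0.4897 -0.1172  0.1971] yaw -6.94 q7 0.23
[[[-0.0064, -0.0325, -0.0003], [0, 0, -0.54]], [[-0.0049, -0.0328, -0.0003], [0, 0, -0.54]], [[-0.0033, -0.033, -0.0003], [0, 0, -0.54]], [[-0.0018, -0.0331, -0.0003], [0, 0, -0.54]], [[-0.0002, -0.0332, -0.0003], [0, 0, -0.54]], [[0.0014, -0.0331, -0.0003], [0, 0, -0.54]], [[0.0029, -0.033, -0.0003], [0, 0, -0.54]], [[0.0045, -0.0329, -0.0003], [0, 0, -0.54]], [[0.006, -0.0326, -0.0003], [0, 0, -0.54]], [[0.0075, -0.0323, -0.0003], [0, 0, -0.54]]]
```

View pics/w19.png

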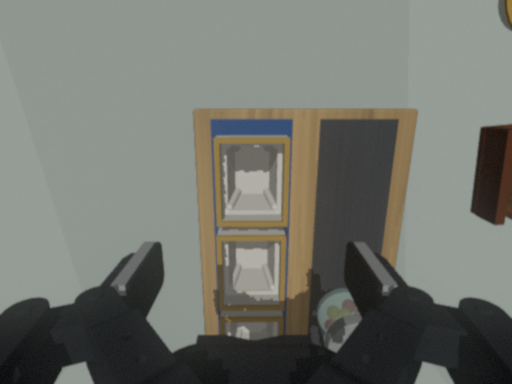

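Emit:
send_rows([
  [[-0.0064,-0.0325,0],[0,0,0]],
  [[-0.0064,-0.0325,0],[0,0,0]],
  [[-0.0064,-0.0325,0],[0,0,0]],
  [[-0.0064,-0.0325,0],[0,0,0]],
  [[-0.0064,-0.0325,0],[0,0,0]],
  [[-0.0064,-0.0325,0],[0,0,0]],
  [[-0.0064,-0.0325,0],[0,0,0]],
  [[-0.0064,-0.0325,0],[0,0,0]],
  [[-0.0064,-0.0325,0],[0,0,0]],
  [[-0.0064,-0.0325,0],[0,0,0]],
  [[0,0,0],[0,0,0]],
  [[0,0,0],[0,0,0]],
  [[0,0,0],[0,0,0]],
])

```text
clock: 64.8
tcp_pos: [0.4652, 0.2115, 0.1962]
orientation: [3.135, -0.193, -0.001]
contact_force: [-0.7, -0.1, -0.7]
grip_width: 0.0855
```

```bash
python3 - <<'E'
from h import *
plan(.4655,.2135,.05,-7)
f=grab_frame("wrist"); save("w20",f["frame"]); save("w20c",f["frame"],5,(190,120,320,240))
E
```

```text
tcp [0.4652 0.2115 0.1962] yaw -7.06 q7 -0.48 w 0.0855
delta tool mm [ 1.000e-01 -2.100e+00  1.462e+02] | turn units [ 0.01   0.008 -0.013]
```

View pics/w20.png

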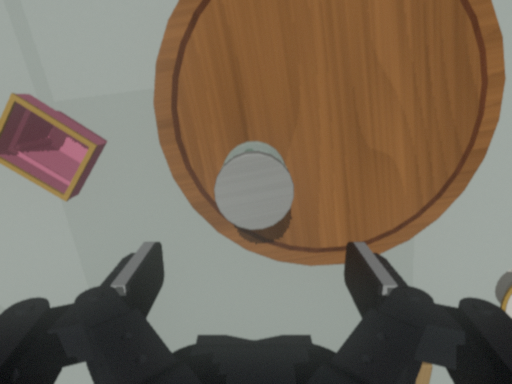

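View pics/w20c.png

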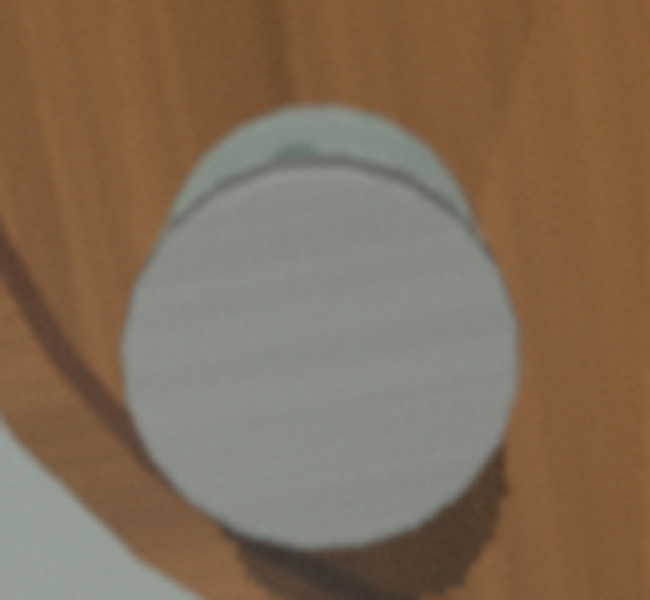

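```bash
python3 - <<'E'
from h import *
o=r.get_obs(); f=grab_frame("wrist")
P=ray(f,[(253.9,190.6),(214.2,190),(293.6,190)],.106,o); print(P.round(4), np.linalg.norm(P[1]-P[2]))
plan(P[0][0],P[0][1],.05,-7)
E
```

```text
[[0.4658 0.2151 0.106 ]
 [0.4347 0.2194 0.106 ]
 [0.497  0.2117 0.106 ]] 0.06278916122862177
tcp [0.4654 0.2119 0.1965] yaw -7.05 q7 -0.48 w 0.0853
delta tool mm [ -0.   -3.2 146.5] | turn units [ 0.003  0.002 -0.009]
```

Emit:
send_rows([
  [[0,-0.0026,0.03],[0,0,0]],
  [[0,0,0.03],[0,0,0]],
  [[0,0,0.03],[0,0,0]],
  [[0,0,0.02],[0,0,0]],
  [[0,0,0.015],[0,0,0]],
  [[0,0,0.013],[0,0,0]],
  [[0,0,0.008],[0,0,0]],
  [[0,0,0],[0,0,0]],
])

```text
clock: 65.9
tcp_pos: [0.4655, 0.2155, 0.0504]
orientation: [3.136, -0.191, -0.001]
contact_force: [0.3, 0.1, 0.0]
grip_width: 0.0853
```

Emit:
send_rows([
  [[0,0,0],[0,0,0]],
  [[0,0,0],[0,0,0]],
  [[0,0,0],[0,0,0]],
  [[0,0,0],[0,0,0]],
  [[0,0,0],[0,0,0]],
  [[0,0,0],[0,0,0]],
], fingers=140, grip_force=60)

```text
clock: 66.65
tcp_pos: [0.4659, 0.2158, 0.0515]
orientation: [-3.135, 0.19, -0.001]
contact_force: [-2.6, -0.2, 4.7]
grip_width: 0.063
```

Emit:
send_rows([
  [[0,0,-0.004],[0,0,0]],
  [[0,0,-0.008],[0,0,0]],
  [[0,0,-0.03],[0,0,0]],
  [[0,0,-0.03],[0,0,0]],
  [[0,0,-0.03],[0,0,0]],
  [[0,0,-0.03],[0,0,0]],
  [[0,0,-0.01],[0,0,0]],
  [[0,0,0],[0,0,0]],
  [[0,0,0],[0,0,0]],
])

```text
clock: 67.78
tcp_pos: [0.4648, 0.2153, 0.1914]
orientation: [3.135, -0.19, -0.003]
contact_force: [-0.3, -0.9, -4.0]
grip_width: 0.0629
```

```bash
python3 - <<'E'
from h import *
plan(.5866,-.2272,.19,-7)
f=grab_frame("wrist"); save("w21",f["frame"])
E
```

```text
tcp [0.4648 0.2153 0.1914] yaw -6.94 q7 -0.48 w 0.0629
delta tool mm [174.4 424.5   1.8] | turn units [0.016 0.018 0.011]
```

View pics/w21.png

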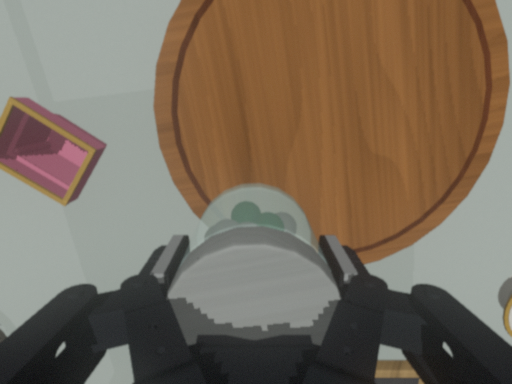

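Emit:
send_rows([
  [[0.0125,0.0303,0],[0,0,0]],
  [[0.0125,0.0303,0],[0,0,0]],
  [[0.0125,0.0303,0],[0,0,0]],
  [[0.0125,0.0303,0],[0,0,0]],
  [[0.0125,0.0303,0],[0,0,0]],
  [[0.0125,0.0303,0],[0,0,0]],
  [[0.0125,0.0303,0],[0,0,0]],
  [[0.0125,0.0303,0],[0,0,0]],
  [[0.0125,0.0303,0],[0,0,0]],
  [[0.0125,0.0303,0],[0,0,0]],
  [[0.0125,0.0303,0],[0,0,0]],
  [[0.0125,0.0303,0],[0,0,0]],
  [[0.0125,0.0303,0],[0,0,0]],
  [[0.0122,0.0303,0],[0,0,0]],
  [[0,0,0],[0,0,0]],
  [[0,0,0],[0,0,0]],
  [[0,0,0],[0,0,0]],
])

```text
clock: 69.95
tcp_pos: [0.5876, -0.2252, 0.1919]
orientation: [-3.135, 0.188, 0.002]
contact_force: [0.0, -0.1, -2.9]
grip_width: 0.0627
```

```bash
python3 - <<'E'
from h import *
plan(.5866,-.2272,.0425,-7)
f=grab_frame("top"); save("t5",f["frame"],5,(325,150,480,255))
f=grab_frame("wrist"); save("w22",f["frame"])
E
```

```text
tcp [ 0.5876 -0.2252  0.1919] yaw -6.86 q7 0.46 w 0.0627
delta tool mm [ -0.6   2.3 149.4] | turn units [-0.01   0.014  0.028]
```

View pics/w22.png

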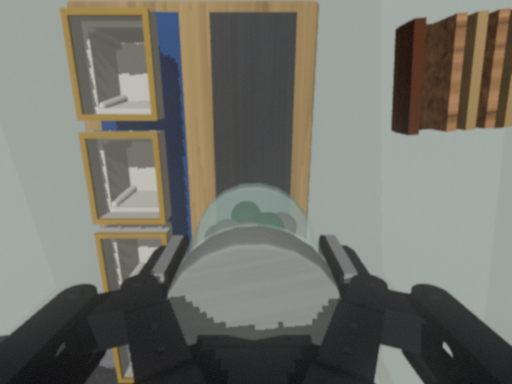

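Emit:
send_rows([
  [[-0.0006,0.0015,0.03],[0,0,0]],
  [[0,0,0.03],[0,0,0]],
  [[0,0,0.03],[0,0,0]],
  [[0,0,0.02],[0,0,0]],
  [[0,0,0.015],[0,0,0]],
  [[0,0,0.01],[0,0,0]],
  [[0,0,0.006],[0,0,0]],
  [[0,0,0.004],[0,0,0]],
  [[0,0,0.002],[0,0,0]],
  [[0,0,0],[0,0,0]],
  [[0,0,0],[0,0,0]],
])

```text
clock: 71.42
tcp_pos: [0.5871, -0.2281, 0.0459]
orientation: [3.136, -0.19, 0.001]
contact_force: [0.0, 0.2, -3.8]
grip_width: 0.0629
```

Emit:
send_rows([
  [[-0.0004,0,0.0015],[0,0,0]],
  [[0,0,0.0015],[0,0,0]],
  [[0,0,0.0008],[0,0,0]],
  [[0,0,0],[0,0,0]],
])

```text
clock: 71.92
tcp_pos: [0.5865, -0.228, 0.0417]
orientation: [-3.136, 0.19, 0.0]
contact_force: [-0.2, 0.2, -3.7]
grip_width: 0.0631
```

Emit:
send_rows([
  [[0,0,0.0007],[0,0,0]],
  [[0,0,0.0004],[0,0,0]],
  [[0,0,0],[0,0,0]],
])

```text
clock: 72.3
tcp_pos: [0.5866, -0.2281, 0.0416]
orientation: [-3.135, 0.191, -0.001]
contact_force: [-3.0, 1.6, 5.3]
grip_width: 0.0632
```

Contact made, so I release, back off upwards and clear the view.

Emit:
send_rows([
  [[0,0,0],[0,0,0]],
  [[0,0,0],[0,0,0]],
  [[0,0,0],[0,0,0]],
  [[0,0,0],[0,0,0]],
  [[0,0,-0.01],[0,0,0]],
  [[0,0,-0.02],[0,0,0]],
  [[0,0,-0.04],[0,0,0]],
  [[0,0,-0.05],[0,0,0]],
  [[0,0,-0.04],[0,0,0]],
  [[0,0,-0.04],[0,0,0]],
  [[0,0,0],[0,0,0]],
  [[0,-0.04,0],[0,0,0]],
  [[0,-0.04,0],[0,0,0]],
  [[0,-0.04,0],[0,0,0]],
  [[0,-0.04,0],[0,0,0]],
  [[0,-0.04,0],[0,0,0]],
  [[0,-0.04,0],[0,0,0]],
  [[0,-0.04,0],[0,0,0]],
  [[0,0,0],[0,0,0]],
  [[0,0,0],[0,0,0]],
], fingers=0)

```text
clock: 74.8
tcp_pos: [0.62, 0.0492, 0.2407]
orientation: [3.135, -0.191, -0.001]
contact_force: [0.3, -1.2, 0.5]
grip_width: 0.0853
```

```bash
python3 - <<'E'
from h import *
f=grab_frame("top"); save("t6",f["frame"],5,(325,150,480,255)); save("t6f",f["frame"])
f=grab_frame("scene"); save("s10",f["frame"],1.5);save("s10c",f["frame"],5,(110,125,250,235))
E
```

```text
(no output)
```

View pics/t6.png

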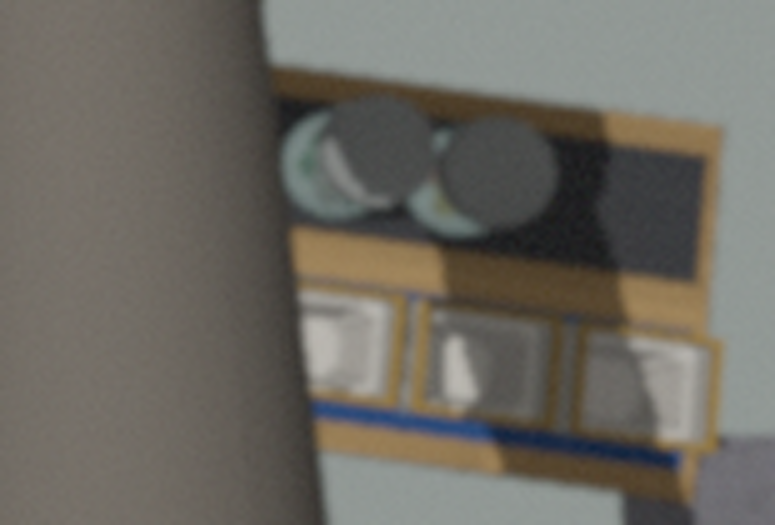

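View pics/s10c.png

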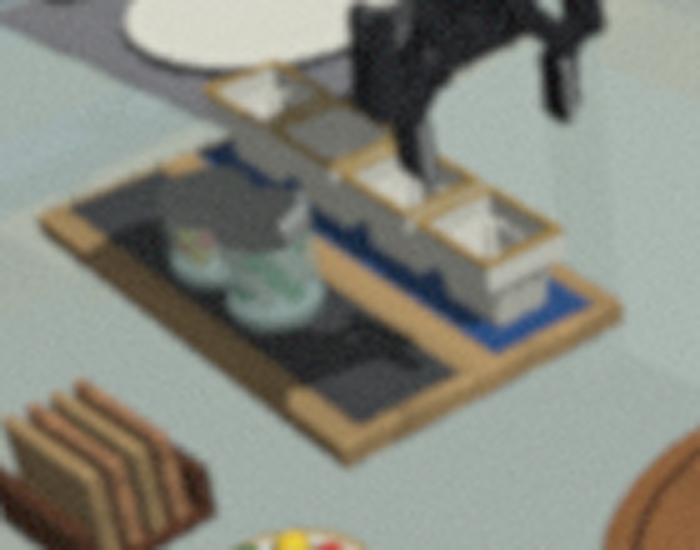

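View pics/s10.png

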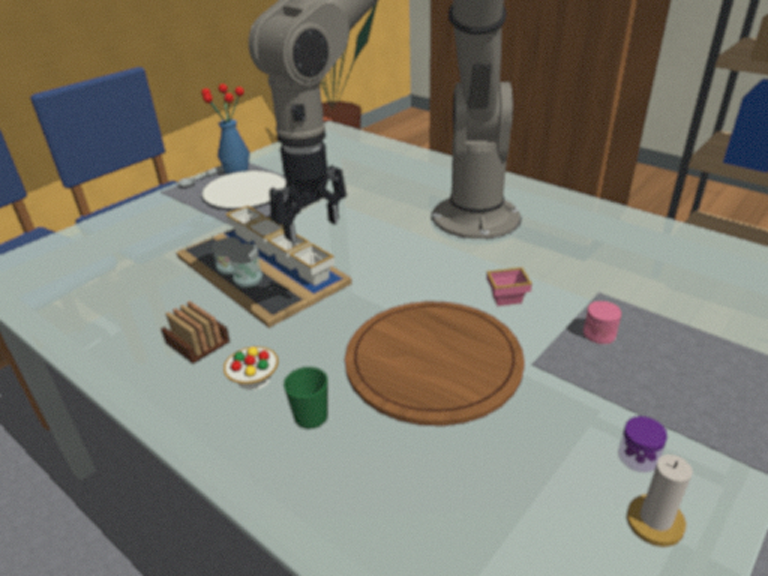

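Emit:
send_rows([
  [[-0.01,-0.045,0],[0,0,0]],
  [[-0.01,-0.045,0],[0,0,0]],
  [[-0.01,-0.045,0],[0,0,0]],
  [[-0.01,-0.045,0],[0,0,0]],
  [[-0.01,-0.045,0],[0,0,0]],
  [[-0.01,-0.045,0],[0,0,0]],
  [[-0.01,-0.045,0],[0,0,0]],
  [[-0.01,-0.04,0],[0,0,0]],
  [[0,0,0],[0,0,0]],
  [[0,0,0],[0,0,0]],
])

```text
clock: 76.15
tcp_pos: [0.5848, 0.41, 0.2407]
orientation: [3.134, -0.194, 0.001]
contact_force: [0.7, -0.6, -0.4]
grip_width: 0.0856
```

```bash
python3 - <<'E'
from h import *
f=grab_frame("top"); save("t7",f["frame"],5,(325,150,480,255))
E
```

```text
(no output)
```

View pics/t7.png

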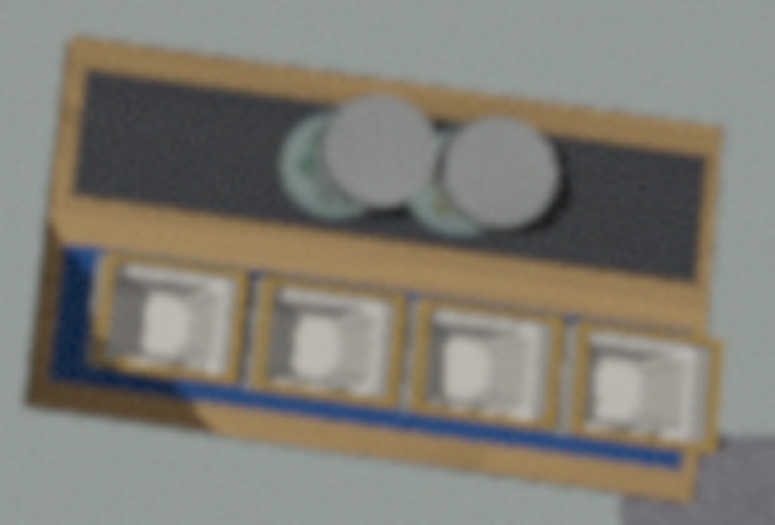

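```bash
python3 - <<'E'
from h import *
f=grab_frame("top")
S=np.array([.4728,-.2515]);u=np.array([.122,.9925]);x=np.array([.9925,-.122])
px=lambda a:np.array(a)/5+[325,150]-.4
D=[[(110,252),(253,268),(244,386),(97,366)],[(262,273),(408,290),(400,405),(250,388)],[(421,298),(565,315),(557,428),(410,412)],[(583,323),(721,341),(714,453),(570,433)]]
for d in D:
    P=ray(f,px(d),.08)[:,:2]; m=P.mean(0)-S; e=P[1]-P[0]; e2=P[2]-P[3]; print("dish along %.1f across %.1f mm, long edge angle vs u %.1f %.1f"%(m@u*1e3,m@x*1e3,*[np.degrees(np.arctan2(v@x,-(v@u))) for v in(e,e2)]))
for n,c,z in(("short",(501.5,172.5),.082),("medium",(381,151.5),.096)):
    m=ray(f,px([c]),z)[0,:2]-S; print(n,"along %.1f across %.1f"%(m@u*1e3,m@x*1e3-110))
E
```

```text
dish along 135.1 across 0.6 mm, long edge angle vs u 1.8 0.5
dish along 47.4 across 1.3 mm, long edge angle vs u 1.5 1.7
dish along -42.7 across 0.4 mm, long edge angle vs u 1.4 2.0
dish along -132.7 across -0.4 mm, long edge angle vs u 0.7 0.3
short along -39.0 across -0.5
medium along 35.7 across -1.0
```

```bash
python3 - <<'E'
from h import *
print(r.hand_in())
E
```

```text
the job is handed in; nothing more can be done
None
```

I put all four dishes and both jars on the shelf and handed the job in at about 76 s on the robot's clock. No verdict was reported.

**Dishes:** I took them off the stack one at a time, top one first, and set them on the blue strip. For the three dishes lifted off another one, I checked by camera and wrist force that only one dish came up.

**Jars:** this run had the short and medium jars and no tall one. They stand on the dark strip. During the run the short jar was knocked against the last dish, turning that dish about 3°. I moved the jar first, measured the dish again and then placed it.

**Last checks (top camera, robot clear):**

| | Off the strip's centre line | Gaps | Angle to the strip |
|---|---|---|---|
| Dishes | at most 1.3 mm | 8–10 mm | at most 2° |
| Jars | at most 1 mm | about 11 mm | – |

- **Bystanders and look-alikes:** the candy dish, cup and rack, and the pink and purple look-alikes, looked undisturbed in the last scene picture. I judged that by eye and did not measure it.
- **Disagreements:** no check failed. Camera and arm positions differed by 1–2 mm, which is within calibration.

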